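# Cock the hall chime and load its tone bars

## Robot

A 7-joint arm with a two-finger parallel gripper is mounted at the origin on the work surface. World frame = base frame: x ahead of the robot, y to its left, z up, the work surface at z = 0. Lengths are in m, angles in rad, forces in N, time in s.
With the tool pointing down it reaches from about 0.425 to 0.875 m from the base axis. Payload 9.9 kg.
Tool frame: the origin (TCP) lies at the very end of the fingers, on their centre line; the grasp point (between the pads) lies arm.grip_depth behind it (arm.grip_depth is the distance from the TCP to the grasp point, in m); z points along the fingers, y is the line along which they close (so a half turn about z gives the same grasp; the last joint's range is limited). The gripper opens to 85 mm and grips with 20 to 120 N. Pads are 22 mm wide; open, the fingers measure 114 mm over their backs; the gripper's body (76 mm by 85 mm) begins 54 mm behind the grasp point. The pads swing forward as they close: fully open they stand 13 mm farther back than shut.
Start: joints at [-1.308, 0.576, 0.025, 1.437, -0.015, 1.129, -0.057], TCP at [0.229, 0.635, 0.231] pointing down, gripper open.
Joint ranges: [-2.76, 2.76], [-0.34, 2.15], [-1.52, 1.57], [0.19, 2.46], [-1.09, 4.23], [0.17, 1.99], [-2.82, 2.82]. Speed limits (rad/s): [2.22, 2.22, 3.01, 3.01, 3.14, 3.14, 3.14].

## Interface

Orientations are given as a unit quaternion [w, x, y, z].
In Python, from workcell import arm gives the robot as it stands.
- The arm moves only by the tool jog_arm, never from a script. Its argument "moves" is a list that holds one entry, the list of rows, each a list of 4 numbers: the shift along the tool's x, y, z normalised to -1 to 1, where 1 is 150 mm, then the turn about the tool's z normalised to -1 to 1, where 1 is 180 degrees. In form: [[[tx, ty, tz, turn], ...]]. A call has exactly 10 rows; each row is the pose to reach, as a shift and turn from the pose commanded when the call began, along the tool's axes at that moment, turning the shorter way round; what a row does not reach only later rows make up. A row lasts 1/12 s, in which the tool goes at most 41.7 mm and 7.16 degrees, less where a joint would pass 70% of its speed; a pose out of reach is approached as far as the arm can. A call with a number of a shift or a turn outside -1 to 1 is refused whole. A call with a gripper value outside its range is refused whole. "claw" is the closure, from 0 (fully open) to 1 (shut), set as the call begins (left out, the last holds). The fingers move at their own pace and stop on an object; the grip force is fixed at half the most. Time passes only in rows, so rows that repeat a pose let the fingers close, or fill a call up. It gives the time, the measured TCP pose, the force, the opening and the grip force at its end, in the units of the state.
- arm.get_state(): the state, without advancing time (a new reading comes with each control period).
- arm.capture(name): name is "side" or "top" or "wrist"; returns the picture (480x640x3 uint8, red, green, blue); there is no depth.
- arm.get_calibration(name): a dict with "intrinsics" (3x3 intrinsics, pixels), "xyz" and "rotation" of the camera in the world; the wrist camera has in their place "T_tool_cam" (4x4, takes a point from camera to tool coordinates, whose origin is the TCP and whose axes are the flange's). Camera axes: x right, y up, looking along -z (the intrinsics and any distortion apply to the point x, -y, -z); pixel columns grow to the right and rows downward; lengths in m; the calibration is good to about 2 mm. A picture is of the moment at which its call begins: read the wrist's pose just before it. get_calibration takes no time and is no camera call.
- arm.sign_off(): hands the job in; it is judged then, once.
Trained networks look in the newest picture that a camera, given by its name, has taken for a name from the list of things; names that differ only in an ending like _2 or _b are one class to them, and where a whole thing is asked for, a point or a joint stands for the part that bears it (a point fixed in the world has none). Each returns a list of dicts, best first, with "score" (0 to 1); they miss things now and then, are a little off and sometimes report something else, mostly with a low value. They report only what shows in the picture. A call takes as long as a camera call. They do not tell look-alikes from the thing itself.
- arm.look_for(camera, name): "extent" ([left, top, right, bottom] in pixels, round what is visible of it).
- arm.landmark_of(camera, name): "uv" ([column, row] in pixels: a listed point, or the origin of a listed thing).
The state is a dict: "clock": time; "q": joint angles; "joint_vel": joint speeds; "joint_efforts": joint torques, N m; "tool_pos": TCP position; "tcp_rot": TCP orientation; "force": force on the tool from outside, world axes, zero at the start; "wrist_torque": the same for the moment, N m; "opening": finger opening in m; "finger_force": force on a finger pad.
Only numpy, scipy, OpenCV 4.12 (cv2) and the standard library are available. Lean on these libraries where they do the work, as an engineer would, in place of code of your own. Each camera call takes 0.05 s, during which the arm holds its last target. There are 200 camera calls.

## Task

Get the mechanical hall chime ready for visitors: first draw its sprung striker arm right back by the upright wooden pin until the brass hook catches it, and ease it onto the hook so that it stays cocked by itself. Then pull the wooden packing slats out of the slots and lay them in the shallow tray, pick up every aluminium tone bar lying on the table, and slide each bar lengthwise, fully home, into a free slot of the wooden block, one bar to a slot. Leave the striker cocked (hook it again if it goes off) and leave the ornaments and other things where they stand.

Things in the scene. Friction and masses are not known exactly. Their poses are not given: they have to be found in the camera images.
- chime: The chime, fixed: a 10 mm wooden base with a wooden block (250 mm along y, 85 along x, top 53 mm above the table, clear roof). Origin on the table below the middle of the row of slot mouths, in the block's face; x points into the slots (yaw up to 0.15 rad), y left along the row, z up. Base: x -65 to 95, y -130 to 220 mm, and a left limb x -225 to -65, y 135 to 260 mm.
- slot0 (a point): Centre of the mouth of the leftmost (+y) slot, 37.5 mm above the table. The slot is 29 mm wide, 15 mm high (floor 30 mm above the table) and 70 mm deep to a solid back wall, with a 5 mm bevelled lead-in all round. A bar goes in flat along the chime's x; home, its centre is 10 mm inside the mouth plane and 50 mm stands out. Slots are 60 mm apart.
- slot1 (a point): Centre of the mouth of the second from the left slot, 37.5 mm above the table. The slot is 29 mm wide, 15 mm high (floor 30 mm above the table) and 70 mm deep to a solid back wall, with a 5 mm bevelled lead-in all round. A bar goes in flat along the chime's x; home, its centre is 10 mm inside the mouth plane and 50 mm stands out. Slots are 60 mm apart.
- slot2 (a point): Centre of the mouth of the third from the left slot, 37.5 mm above the table. The slot is 29 mm wide, 15 mm high (floor 30 mm above the table) and 70 mm deep to a solid back wall, with a 5 mm bevelled lead-in all round. A bar goes in flat along the chime's x; home, its centre is 10 mm inside the mouth plane and 50 mm stands out. Slots are 60 mm apart.
- slot3 (a point): Centre of the mouth of the rightmost (-y) slot, 37.5 mm above the table. The slot is 29 mm wide, 15 mm high (floor 30 mm above the table) and 70 mm deep to a solid back wall, with a 5 mm bevelled lead-in all round. A bar goes in flat along the chime's x; home, its centre is 10 mm inside the mouth plane and 50 mm stands out. Slots are 60 mm apart.
- striker_hinge (a point): A point on the striker's upright hinge axis, at the height of the pin's grip point (98 mm above the table), on the left front of the chime; 30 mm in front of the mouth plane and 170 mm to the left of the middle of the row.
- striker_pin (a point): Grip point of the striker's upright round wooden pin, 18 mm in diameter, standing from 71 to 115 mm above the table, 125 mm from the hinge; the point is 98 mm above the table. Under it the steel arm (170 mm long, 8 mm wide, 61 to 71 mm above the table) ends in a round brass tip of 6 mm radius.
- striker (a joint): Striker angle (rad). 0 = at rest, arm along the chime's -y, over the front of the two left slots; grows as it is drawn towards the robot (clockwise from above); at 1.57 it lies along -x, clear of the slots; stop at 1.9. It rests on the hook at about 1.6: draw to 1.75, then ease back. Spring at the pin: 2 N at rest, 8 N drawn. A push of a few N towards rest throws it off the hook.
- catch_nose (a point): Inner face of the nose of the brass hook that holds the striker's tip, on the chime's left limb, 66 mm above the table.
- catch (a joint): Angle of the brass hook (rad): a 95 mm lever on an upright hinge, lightly sprung to 0 = closed; it grows as the hook swings outwards. The striker's tip pushes it aside (up to about 0.15) on the way back and it snaps in behind by itself. A touch on it lets the striker fly.
- bar0_center (a point): Aluminium tone bar, a plain flat slab 120 x 26 x 12 mm, 0.1 kg, the same both ways round; the point is its centre, x along its length, z along its thickness. Starts lying flat on the table. Three or four bars are present; an absent one has no pose.
- bar1_center (a point): Aluminium tone bar, a plain flat slab 120 x 26 x 12 mm, 0.1 kg, the same both ways round; the point is its centre, x along its length, z along its thickness. Starts lying flat on the table. Three or four bars are present; an absent one has no pose.
- bar2_center (a point): Aluminium tone bar, a plain flat slab 120 x 26 x 12 mm, 0.1 kg, the same both ways round; the point is its centre, x along its length, z along its thickness. Starts lying flat on the table. Three or four bars are present; an absent one has no pose.
- bar3_center (a point): Aluminium tone bar, a plain flat slab 120 x 26 x 12 mm, 0.1 kg, the same both ways round; the point is its centre, x along its length, z along its thickness. Starts lying flat on the table. Three or four bars are present; an absent one has no pose.
- slat0_center (a point): Plain plywood packing slat, 120 x 26 x 12 mm, 30 g; the point is its centre, x along its length. It starts nearly home in slot0, with 50 to 60 mm standing out. One or two slats are present, each in its own slot; an absent one has no pose.
- slat1_center (a point): Plain plywood packing slat, 120 x 26 x 12 mm, 30 g; the point is its centre, x along its length. It starts nearly home in slot1, with 50 to 60 mm standing out. One or two slats are present, each in its own slot; an absent one has no pose.
- slat2_center (a point): Plain plywood packing slat, 120 x 26 x 12 mm, 30 g; the point is its centre, x along its length. It starts nearly home in slot2, with 50 to 60 mm standing out. One or two slats are present, each in its own slot; an absent one has no pose.
- slat3_center (a point): Plain plywood packing slat, 120 x 26 x 12 mm, 30 g; the point is its centre, x along its length. It starts nearly home in slot3, with 50 to 60 mm standing out. One or two slats are present, each in its own slot; an absent one has no pose.
- tray: Shallow dark wooden tray on the table at the right, open on top, 160 mm along its x, 100 mm along its y, walls 4 mm thick and 15 mm tall, floor 4 mm thick; fixed. Origin at the centre of its underside.
- candle: Black glass candle jar, 82 mm across, 95 mm tall. A bystander; origin at the centre of its underside.
- matchbox: Cardboard matchbox 56 x 36 x 16 mm. A bystander; origin at the centre of its underside.
- dish: Brass bowl, 110 mm across, 30 mm tall. A bystander; origin at the centre of its underside.
- tealight: Tea light in a tin cup, 44 mm across, 18 mm tall. A bystander; origin at the centre of its underside.
- diffuser: Amber glass bottle, 60 mm across, 100 mm tall. A bystander; origin at the centre of its underside.
Not all that is in view belongs to the job. Leave any blue or green look-alike of the part that bears slat3_center alone.

How it is judged:
By the outcome, as a careful person would: the job done as asked, in the order asked, and still so for the second after the job is handed in, with the robot touching nothing.
Of bar0, bar1, bar2, bar3 only 3 to 4 are there at a start; the rules pass over those that are not, and their reading is None.
Of slat0, slat1, slat2, slat3 only 1 to 2 are there at a start; the rules pass over those that are not, and their reading is None.
At some moment in a run one of bar0, bar1, bar2, bar3 may be knocked a few centimetres aside while the robot is not near it.
Once in a run the grip may slacken for a moment while it holds something.
It also fails if it takes over 210 s, if anything falls off the work surface, if the arm or the gripper's body presses on something with over 40 N, if the wrist force passes 120 N, or if a joint passes its speed limit or range.

## Working session

There is one attempt and no reset: what is moved stays moved. The work goes in short steps, Python scripts to look and compute and a tool call to move; the robot and the scene stay as the last step left them, time stands still between calls to the robot, and variables do not carry over. Pictures are saved under pics/ and viewed, at most 14 in all, crops included, and the job is handed in when it is done.

Besides the shell and the picture viewer there is one more tool, called after "Request:" as name([rows], argument=value, ...), one row to a line, values as JSON. jog_arm: Moves the arm, as the interface text tells. Scaled input: -1 to 1 covers 150 mm each way for a shift and 180 degrees each way for a turn. Its arguments: {"type":"object","properties":{"moves":{"type":"array"},"claw":{"type":"number"}},"required":["moves"]}

```bash
mkdir -p pics; ls
cat > h.py <<'E'
import numpy as np, cv2
from workcell import arm
from scipy.spatial.transform import Rotation as R
def st(): return arm.get_state()
def Rq(q): return R.from_quat([q[1],q[2],q[3],q[0]]).as_matrix()
def cam(name,s=None):
    c=arm.get_calibration(name); K=np.array(c['intrinsics'])
    if name=='wrist':
        s=s or st(); T=np.eye(4);T[:3,:3]=Rq(s['tcp_rot']);T[:3,3]=s['tool_pos']
        M=T@np.array(c['T_tool_cam']); return K,M[:3,:3],M[:3,3],c
    r=np.array(c['rotation']); 
    if r.shape!=(3,3): r=Rq(r)
    return K,r,np.array(c['xyz']),c
def back(cm,uv,z):
    K,r,p,c=cm
    d=c.get('distortion'); 
    n=cv2.undistortPoints(np.array([[uv]],float),K,None if d is None else np.array(d,float))[0,0]
    v=r@np.array([n[0],-n[1],-1]); return p+v*(z-p[2])/v[2]
def proj(cm,P):
    K,r,p,c=cm; v=r.T@(np.array(P)-p); v=np.array([v[0],-v[1],-v[2]]); d=c.get('distortion')
    return cv2.projectPoints(v.reshape(1,1,3),np.zeros(3),np.zeros(3),K,None if d is None else np.array(d,float))[0][0,0]
def snap(name,fn=None):
    s=st(); im=arm.capture(name); cm=cam(name,s)
    if fn: cv2.imwrite('pics/'+fn,im[:,:,::-1])
    return im,cm
E
python3 - <<'E'
from h import *
s=st();print({k:np.round(v,3) for k,v in s.items()}, arm.grip_depth)
for n in('top','side','wrist'): 
    im,cm=snap(n,n+'0.png'); print(n,cm[3].keys(),np.round(cm[0],1).tolist(),np.round(cm[1],3).tolist(),np.round(cm[2],3))
    for k in ['slot0_','slot0','slot1','slot2','slot3','striker_hinge','striker_pin','catch_nose','bar0_center','slat0_center','tray','candle','matchbox','dish','tealight','diffuser','chime'][1:]:
        if n=='wrist': break
        try:
            z={'slot':.0375,'stri':.098,'catc':.066,'bar0':.006,'slat':.036}.get(k[:4],0)
            print(k,[(np.round(d['uv']).tolist(),round(d['score'],2),np.round(back(cm,d['uv'],z)[:2],3).tolist()) for d in arm.landmark_of(n,k)[:6]])
        except Exception as e: print(k,e)
E
```

```text
pics
{'clock': np.float64(0.0), 'q': array([-1.308,  0.577,  0.025,  1.438, -0.015,  1.129, -0.057]), 'joint_vel': array([ 0.   ,  0.001, -0.002, -0.001,  0.001,  0.   , -0.   ]), 'joint_efforts': array([-1.0000e-03, -7.6573e+01,  2.2510e+00, -2.8596e+01,  1.5000e-02,
        1.3000e-02,  0.0000e+00]), 'tool_pos': array([0.229, 0.634, 0.23 ]), 'tcp_rot': array([-0.   ,  0.173,  0.985, -0.001]), 'force': array([-0.455, -0.546,  0.432]), 'wrist_torque': array([0.034, 0.002, 0.032]), 'finger_force': np.float64(0.0), 'opening': np.float64(0.085)} 0.0187
top dict_keys(['intrinsics', 'xyz', 'rotation']) [[456.0, 0.0, 319.4], [0.0, 456.0, 236.9], [0.0, 0.0, 1.0]] [[0.057, 0.97, -0.237], [-0.998, 0.054, -0.019], [-0.005, 0.238, 0.971]] [0.248 0.051 1.117]
slot0 [([309.0, 194.0], 0.91, [0.62, 0.103]), ([282.0, 193.0], 0.67, [0.619, 0.17]), ([356.0, 189.0], 0.63, [0.64, -0.012]), ([332.0, 191.0], 0.57, [0.632, 0.048])]
slot1 [([309.0, 194.0], 0.91, [0.62, 0.103]), ([282.0, 193.0], 0.67, [0.619, 0.17]), ([356.0, 189.0], 0.63, [0.64, -0.012]), ([332.0, 191.0], 0.57, [0.632, 0.048])]
slot2 [([309
[... 2133 characters left out ...]
ter [([256.0, 235.0], 0.59, [0.628, 0.054]), ([183.0, 366.0], 0.46, [0.638, 0.436])]
tray [([351.0, 152.0], 0.59, [0.491, -0.43]), ([184.0, 363.0], 0.52, [0.656, 0.407])]
candle [([266.0, 162.0], 0.66, [0.719, -0.314])]
matchbox [([301.0, 166.0], 0.75, [0.615, -0.313])]
dish [([282.0, 444.0], 0.95, [0.434, 0.521]), ([263.0, 212.0], 0.35, [0.655, -0.077])]
tealight [([184.0, 366.0], 0.95, [0.653, 0.411])]
diffuser [([194.0, 437.0], 0.75, [0.579, 0.541])]
chime [([258.0, 256.0], 0.93, [0.615, 0.084])]
wrist dict_keys(['intrinsics', 'T_tool_cam']) [[374.5, 0.0, 315.8], [0.0, 374.5, 241.2], [0.0, 0.0, 1.0]] [[0.339, -0.892, -0.3], [0.941, 0.321, 0.11], [-0.001, -0.32, 0.948]] [0.151 0.662 0.375]
```

View pics/top0.png

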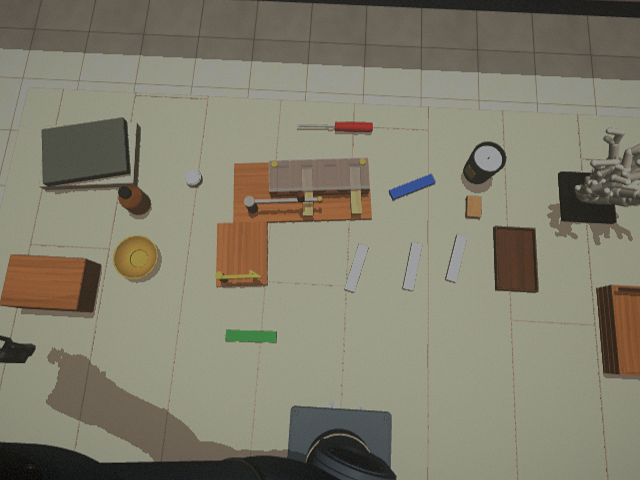

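Run:
```python
from h import *
for n in('top','side'):
    im,cm=snap(n)
    for k in['bar0_center','bar','slat2_center','slat0_center','striker_pin','striker','catch']:
        try:
            for d in arm.look_for(n,k)[:8]: 
                e=d['extent'];print(n,k,np.round(e),round(d['score'],2),np.round(back(cm,[(e[0]+e[2])/2,(e[1]+e[3])/2],.012 if k[0]=='b' else .04)[:2],3))
        except Exception as ex: print(k,ex)
# fit: chime origin & yaw from slots (side+top)
```

```text
bar it knows: bar0_center, bar1_center, bar2_center, bar3_center, candle, catch, catch_nose, chime, diffuser, dish, matchbox, slat0_center, slat1_center, slat2_center, slat3_center, slot, striker, striker
top slat0_center [465. 142. 507. 182.] 0.42 [ 0.729 -0.339]
top striker_pin [245. 189. 318. 206.] 0.69 [0.606 0.171]
top striker [354. 189. 360. 217.] 0.31 [ 0.602 -0.016]
top catch [216. 271. 258. 280.] 0.49 [0.406 0.263]
bar it knows: bar0_center, bar1_center, bar2_center, bar3_center, candle, catch, catch_nose, chime, diffuser, dish, matchbox, slat0_center, slat1_center, slat2_center, slat3_center, slot, striker, striker
side slat2_center [181. 203. 346. 356.] 0.69 [0.564 0.196]
side slat0_center [252. 126. 281. 171.] 0.23 [ 0.718 -0.322]
side striker_pin [242. 226. 270. 292.] 0.62 [0.6   0.139]
side striker_pin [260. 215. 286. 227.] 0.29 [ 0.603 -0.001]
side striker [240. 225. 270. 294.] 0.98 [0.602 0.141]
side catch [326. 284. 344. 331.] 0.57 [0.404 0.238]
side catch [242. 229. 268. 294.] 0.36 [0.6   0.148]
```

Request:
jog_arm([
  [[-0.95,-0.87,-0.16,0],[-0.95,-0.87,-0.16,0],[-0.95,-0.87,-0.16,0],[-0.95,-0.87,-0.16,0],[-0.95,-0.87,-0.16,0],[-0.95,-0.87,-0.16,0],[-0.95,-0.87,-0.16,0],[-0.95,-0.87,-0.16,0],[-0.95,-0.87,-0.16,0],[-0.95,-0.87,-0.16,0]],
])

```text
clock: 3.28
tool_pos: [0.3181, 0.4648, 0.2549]
tcp_rot: [-0.0, 0.171, 0.985, -0.0]
force: [-0.5, 0.2, -0.5]
opening: 0.0854
finger_force: 0.0
```

Request:
jog_arm([
  [[-0.95,-0.87,-0.16,0],[-0.95,-0.87,-0.16,0],[-0.95,-0.87,-0.16,0],[-0.95,-0.87,-0.16,0],[-0.95,-0.87,-0.16,0],[-0.95,-0.87,-0.16,0],[-0.95,-0.87,-0.16,0],[-0.95,-0.87,-0.16,0],[-0.95,-0.87,-0.16,0],[-0.95,-0.87,-0.16,0]],
])

```text
clock: 4.12
tool_pos: [0.4079, 0.2939, 0.2789]
tcp_rot: [-0.0, 0.171, 0.985, -0.0]
force: [-0.4, 0.4, 0.5]
opening: 0.0852
finger_force: 0.0
```

Request:
jog_arm([
  [[-0.95,-0.87,-0.16,-0.14],[-0.95,-0.87,-0.16,-0.14],[-0.95,-0.87,-0.16,-0.14],[-0.95,-0.87,-0.16,-0.14],[-0.95,-0.87,-0.16,-0.14],[-0.95,-0.87,-0.16,-0.14],[-0.95,-0.87,-0.16,-0.14],[-0.95,-0.87,-0.16,-0.14],[-0.95,-0.87,-0.16,-0.14],[-0.95,-0.87,-0.16,-0.14]],
])

```text
clock: 4.95
tool_pos: [0.4978, 0.1231, 0.303]
tcp_rot: [-0.0, -0.048, 0.999, 0.0]
force: [0.4, -0.2, -1.1]
opening: 0.0855
finger_force: 0.0
```

Run:
```python
from h import *
s=st();print({k:np.round(s[k],3) for k in('clock','tool_pos','tcp_rot','q')})
im,cm=snap('wrist','w1.png')
for k in ['slot0','striker_hinge','striker_pin','catch_nose','bar0_center','slat0_center','tray','chime']:
    z={'slot':.0375,'stri':.098,'catc':.066,'bar0':.006,'slat':.036}.get(k[:4],0)
    print(k,[(np.round(d['uv']).tolist(),round(d['score'],2),np.round(back(cm,d['uv'],z)[:2],3).tolist()) for d in arm.landmark_of('wrist',k)[:6]])
```

```text
{'clock': np.float64(4.95), 'tool_pos': array([0.498, 0.123, 0.303]), 'tcp_rot': array([-0.   , -0.048,  0.999,  0.   ]), 'q': array([-0.412,  0.273,  0.104,  1.746, -0.031,  1.125,  1.369])}
slot0 [([198.0, 299.0], 0.87, [0.639, -0.008]), ([247.0, 295.0], 0.79, [0.628, 0.051]), ([294.0, 295.0], 0.66, [0.622, 0.107]), ([431.0, 126.0], 0.47, [0.414, 0.235])]
striker_hinge [([427.0, 294.0], 0.72, [0.577, 0.245]), ([192.0, 132.0], 0.23, [0.439, 0.005]), ([432.0, 126.0], 0.2, [0.413, 0.217])]
striker_pin [([514.0, 324.0], 0.71, [0.603, 0.344]), ([305.0, 292.0], 0.6, [0.588, 0.119])]
catch_nose [([432.0, 125.0], 0.85, [0.413, 0.227]), ([70.0, 131.0], 0.35, [0.452, -0.123])]
bar0_center [([430.0, 296.0], 0.53, [0.623, 0.284])]
slat0_center []
tray []
chime [([271.0, 279.0], 0.87, [0.622, 0.076]), ([190.0, 292.0], 0.46, [0.651, -0.03])]
```

View pics/w1.png

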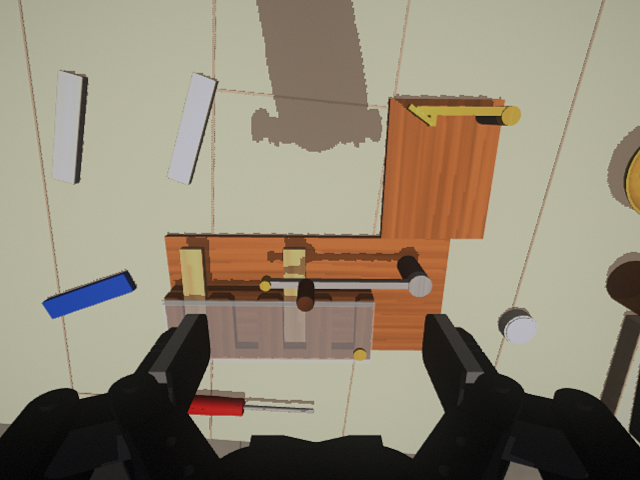

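```bash
cat >> h.py <<'E'
def chime(P,o,yaw):
    c,s_=np.cos(yaw),np.sin(yaw); return np.array([o[0]+c*P[0]-s_*P[1],o[1]+s_*P[0]+c*P[1]])
def tool():
    s=st(); r=Rq(s['tcp_rot']); return np.array(s['tool_pos']),r
def go(P,yaw=None):
    """shift/turn (normalised) to world TCP P; yaw = world angle of tool y axis"""
    p,r=tool(); d=r.T@(np.array(P)-p)/.15
    a=np.arctan2(r[1,1],r[0,1]); t=0
    if yaw is not None: t=-((yaw-a+np.pi)%(2*np.pi)-np.pi)/np.pi
    return np.round(np.append(d,t),3).tolist()
E
python3 - <<'E'
from h import *
from scipy.optimize import least_squares
im=cv2.imread('pics/w1.png'); cm=cam('wrist')
obs=[((-.065,-.13),back(cm,(166,235),.01)),((-.225,.135),back(cm,(390,98),.01)),((-.225,.26),back(cm,(502,99),.01)),((-.065,.135),back(cm,(381,237),.01)),((-.065,.26),back(cm,(484,238),.01)),
((0,-.125),back(cm,(164,299),.053)),((0,.125),back(cm,(374,298),.053)),((.085,.125),back(cm,(371,357),.053)),((.085,-.125),back(cm,(167,359),.053)),
((-.03,.17),back(cm,(427,294),.098)),((-.03,.045),back(cm,(305,292),.098)),((0,-.09),back(cm,(198,299),.0375)),((0,-.03),back(cm,(247,295),.0375)),((0,.03),back(cm,(294,295),.0375))]
f=lambda v:np.concatenate([chime(P,v[:2],v[2])-q[:2] for P,q in obs])
r=least_squares(f,[.627,.078,.11],loss='soft_l1',f_scale=.003);print(r.x);print(np.round(f(r.x).reshape(-1,2)*1000,1).tolist())
K=cm[0];print([np.round(back(cm,p,.012)[:2],3).tolist() for p in[(60,70),(87,73),(79,183),(53,182),(193,73),(217,80),(189,184),(167,178)]])
E
```

```text
[0.62443811 0.07635698 0.08796316]
[[0.3, -1.5], [-1.4, -0.1], [-1.9, 2.6], [-0.7, -0.1], [-1.1, -1.6], [0.4, -2.6], [3.0, 1.7], [6.8, 1.2], [1.9, 4.0], [1.2, 0.0], [2.5, 1.0], [-7.4, -2.8], [-1.6, -2.2], [-1.5, 0.8]]
[[0.395, -0.163], [0.396, -0.134], [0.516, -0.155], [0.517, -0.185], [0.385, -0.022], [0.389, 0.004], [0.505, -0.028], [0.5, -0.053]]
```

```bash
cat >> h.py <<'E'
O=np.array([.6244,.0764]); YAW=.088
def pin(a): return chime((-.03-.125*np.sin(a),.17-.125*np.cos(a)),O,YAW)
YY=YAW+np.pi/2
E
python3 - <<'E'
from h import *
p=pin(0);print(p, go([*p,.15],YY+np.radians(65)), (.15-.083)/.15)
E
```

```text
[0.59056119 0.11858928] [-0.61, -0.076, 1.022, -0.359] 0.4466666666666666
```

Request:
jog_arm([
  [[-0.61,-0.076,0.2,-0.18],[-0.61,-0.076,0.4,-0.359],[-0.61,-0.076,0.6,-0.359],[-0.61,-0.076,0.8,-0.359],[-0.61,-0.076,1,-0.359],[-0.61,-0.076,1,-0.359],[-0.61,-0.076,1,-0.359],[-0.61,-0.076,1,-0.359],[-0.61,-0.076,1,-0.359],[-0.61,-0.076,1,-0.359]],
])

```text
clock: 6.23
tool_pos: [0.5907, 0.1182, 0.1531]
tcp_rot: [-0.0, -0.575, 0.818, 0.0]
force: [0.0, -0.3, 0.1]
opening: 0.0853
finger_force: 0.0
```

Run:
```python
from h import *
s=st();print({k:np.round(s[k],3) for k in('clock','tool_pos','tcp_rot','q')})
im,cm=snap('wrist','w2.png')
print(arm.landmark_of('wrist','striker_pin')[:2], proj(cm,[*pin(0),.115]),proj(cm,[*pin(0),.071]))
print(go([*pin(0),.083],YY+np.radians(65)))
```

```text
{'clock': np.float64(6.233), 'tool_pos': array([0.591, 0.118, 0.153]), 'tcp_rot': array([-0.   , -0.575,  0.818,  0.   ]), 'q': array([-0.156,  0.547, -0.185,  1.732,  0.125,  0.874,  2.402])}
[{'uv': [313.4, 269.9], 'score': 0.83}] [314.30986173 282.28363107] [314.49623379 253.35806864]
[-0.002, 0.001, 0.468, -0.002]
```

View pics/w2.png

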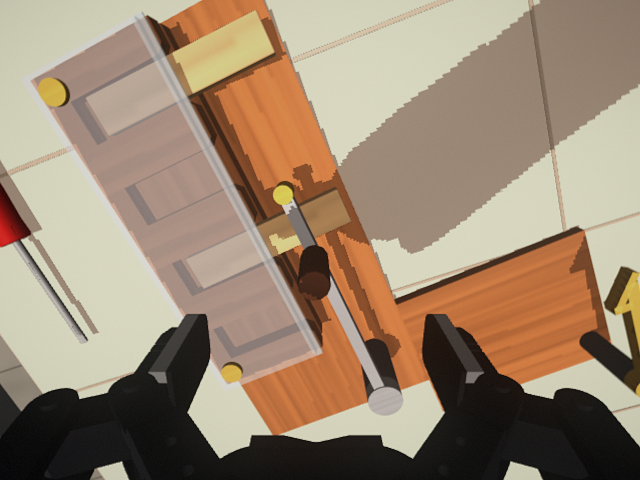

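Request:
jog_arm([
  [[0,0,0.2,0],[0,0,0.35,0],[0,0,0.468,0],[0,0,0.468,0],[0,0,0.468,0],[0,0,0.468,0],[0,0,0.468,0],[0,0,0.468,0],[0,0,0.468,0],[0,0,0.468,0]],
])

```text
clock: 7.17
tool_pos: [0.5909, 0.1185, 0.0838]
tcp_rot: [0.0, -0.573, 0.82, -0.0]
force: [1.0, 0.5, 0.7]
opening: 0.0855
finger_force: 0.0
```

Request:
jog_arm([
  [[0,0,0,0],[0,0,0,0],[0,0,0,0],[0,0,0,0],[0,0,0,0],[0,0,0,0],[0,0,0,0],[0,0,0,0],[0,0,0,0],[0,0,0,0]],
], claw=1)

```text
clock: 8.0
tool_pos: [0.5909, 0.1183, 0.0832]
tcp_rot: [0.0, -0.573, 0.819, -0.0]
force: [1.7, -0.7, 1.0]
opening: 0.0164
finger_force: 58.6
```

```bash
cat >> h.py <<'E'
def rows(pts):  # pts: list of (P,yaw) -> rows rel. to present tool
    return '['+', '.join(str(go(P,y)) for P,y in pts)+']'
E
python3 - <<'E'
from h import *
s=st();print({k:np.round(s[k],3) for k in('clock','tool_pos','force','wrist_torque','q','opening','finger_force')})
# 22 rows a:0->1.75 ; yaw 65 -> -10 deg
A=np.linspace(0,1.75,31)[1:]
p0,r0=tool()
off=p0[:2]-pin(0); print(off)
import h
def tl(p,r):
    h.tool=lambda:(p,r)
for k in range(3):
    print(rows([((*(pin(a)),.083),YY+np.radians(65-75*a/1.75)) for a in A[10*k:10*k+10]]))
    a=A[10*k+9]; y=YY+np.radians(65-75*a/1.75); yv=np.array([np.cos(y),np.sin(y),0]); z=np.array([0,0,-1.]); 
    tl(np.array([*pin(a),.083]),np.c_[np.cross(yv,z),yv,z])
E
```

```text
{'clock': np.float64(8.0), 'tool_pos': array([0.591, 0.118, 0.083]), 'force': array([ 1.742, -0.68 ,  0.97 ]), 'wrist_torque': array([-0.222, -0.458, -0.05 ]), 'q': array([-0.169,  0.631, -0.168,  1.799,  0.15 ,  0.723,  2.374]), 'opening': np.float64(0.016), 'finger_force': np.float64(58.55)}
[ 0.00035596 -0.0002555 ]
[[0.019, 0.047, 0.002, 0.013], [0.035, 0.093, 0.002, 0.027], [0.049, 0.14, 0.002, 0.041], [0.061, 0.187, 0.002, 0.055], [0.069, 0.235, 0.001, 0.069], [0.075, 0.283, 0.001, 0.083], [0.078, 0.332, 0.001, 0.097], [0.078, 0.38, 0.001, 0.111], [0.075, 0.429, 0.001, 0.124], [0.069, 0.477, 0.001, 0.138]]
[[0.013, 0.047, 0.0, 0.014], [0.022, 0.095, 0.0, 0.028], [0.029, 0.143, 0.0, 0.042], [0.033, 0.191, 0.0, 0.056], [0.035, 0.24, 0.0, 0.069], [0.033, 0.288, 0.0, 0.083], [0.029, 0.337, 0.0, 0.097], [0.022, 0.385, 0.0, 0.111], [0.012, 0.432, 0.0, 0.125], [-0.001, 0.479, 0.0, 0.139]]
[[0.005, 0.048, 0.0, 0.014], [0.008, 0.097, 0.0, 0.028], [0.008, 0.145, 0.0, 0.042], [0.005, 0.194, 0.0, 0.056], [-0.001, 0.242, 0.0, 0.069], [-0.009, 0.29, 0.0, 0.083], [-0.021, 0.337, 0.0, 0.097], [-0.035, 0.384, 0.0, 0.111], [-0.052, 0.429, 0.0, 0.125], [-0.071, 0.474, 0.0, 0.139]]
```

Request:
jog_arm([
  [[0.019,0.047,0.002,0.013],[0.035,0.093,0.002,0.027],[0.049,0.14,0.002,0.041],[0.061,0.187,0.002,0.055],[0.069,0.235,0.001,0.069],[0.075,0.283,0.001,0.083],[0.078,0.332,0.001,0.097],[0.078,0.38,0.001,0.111],[0.075,0.429,0.001,0.124],[0.069,0.477,0.001,0.138]],
])

```text
clock: 8.83
tool_pos: [0.5217, 0.1323, 0.0833]
tcp_rot: [0.002, -0.381, 0.925, -0.001]
force: [9.9, -4.6, -3.5]
opening: 0.0162
finger_force: 58.9
```

Request:
jog_arm([
  [[0.013,0.047,0.0,0.014],[0.022,0.095,0.0,0.028],[0.029,0.143,0.0,0.042],[0.033,0.191,0.0,0.056],[0.035,0.24,0.0,0.069],[0.033,0.288,0.0,0.083],[0.029,0.337,0.0,0.097],[0.022,0.385,0.0,0.111],[0.012,0.432,0.0,0.125],[-0.001,0.479,0.0,0.139]],
])

```text
clock: 9.67
tool_pos: [0.4692, 0.1813, 0.0831]
tcp_rot: [-0.0, -0.171, 0.985, -0.001]
force: [3.2, -11.7, 4.9]
opening: 0.0161
finger_force: 59.9
```

Request:
jog_arm([
  [[0.005,0.048,0.0,0.014],[0.008,0.097,0.0,0.028],[0.008,0.145,0.0,0.042],[0.005,0.194,0.0,0.056],[-0.001,0.242,0.0,0.069],[-0.009,0.29,0.0,0.083],[-0.021,0.337,0.0,0.097],[-0.035,0.384,0.0,0.111],[-0.052,0.429,0.0,0.125],[-0.071,0.474,0.0,0.139]],
])

```text
clock: 10.5
tool_pos: [0.4508, 0.2509, 0.0828]
tcp_rot: [-0.004, 0.046, 0.999, -0.003]
force: [-10.8, -13.1, 20.0]
opening: 0.0164
finger_force: 61.7
```

Run:
```python
from h import *
s=st();print({k:np.round(s[k],3) for k in('clock','tool_pos','force','wrist_torque','q','opening','finger_force')})
print(pin(1.75)); h=chime((-.03,.17),O,YAW); p=s['tool_pos'][:2]-h; print(np.linalg.norm(p), np.arctan2(-p[1],p[0]) )
print(rows([((*pin(a),.083),YY+np.radians(65-75*a/1.75)) for a in (1.8,1.75,1.7,1.66,1.63,1.61,1.6,1.59,1.58,1.57)]))
im,cm=snap('wrist','w3.png')
```

```text
{'clock': np.float64(10.5), 'tool_pos': array([0.451, 0.251, 0.083]), 'force': array([-10.786, -13.136,  19.998]), 'wrist_torque': array([-2.729,  2.301, -0.838]), 'q': array([-0.763,  0.555,  0.244,  2.025, -0.229,  0.596,  1.116]), 'opening': np.float64(0.016), 'finger_force': np.float64(61.747)}
[0.45509491 0.25449025]
0.12904103499778652 -3.0809082077648156
[[-0.028, 0.068, -0.002, 0.01], [-0.027, 0.026, -0.002, -0.002], [-0.028, -0.015, -0.001, -0.014], [-0.03, -0.049, -0.001, -0.023], [-0.033, -0.074, -0.001, -0.03], [-0.035, -0.09, -0.001, -0.035], [-0.036, -0.098, -0.001, -0.037], [-0.037, -0.107, -0.001, -0.04], [-0.039, -0.115, -0.001, -0.042], [-0.04, -0.123, -0.001, -0.044]]
```

View pics/w3.png

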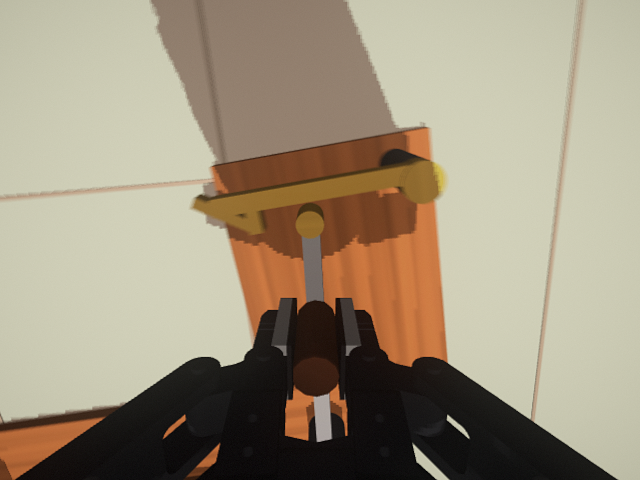

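Request:
jog_arm([
  [[0.011,-0.02,0,0],[0.015,-0.04,0,0],[0.018,-0.06,0,0],[0.018,-0.08,0,0],[0.018,-0.095,0,0],[0.018,-0.11,0,0],[0.018,-0.12,0,0],[0.018,-0.13,0,0],[0.018,-0.13,0,0],[0.018,-0.13,0,0]],
])

```text
clock: 11.38
tool_pos: [0.4516, 0.2378, 0.0833]
tcp_rot: [0.001, 0.042, 0.999, 0.002]
force: [4.1, 12.1, -1.7]
opening: 0.0163
finger_force: 60.5
```

Run:
```python
from h import *
s=st();print({k:np.round(s[k],3) for k in('clock','tool_pos','force','wrist_torque','opening','finger_force')})
im,cm=snap('wrist','w4.png'); cv2.imwrite('pics/w4c.png',im[100:400,120:520,::-1])
```

```text
{'clock': np.float64(11.383), 'tool_pos': array([0.452, 0.238, 0.083]), 'force': array([ 4.114, 12.087, -1.741]), 'wrist_torque': array([ 2.602, -0.823,  0.042]), 'opening': np.float64(0.016), 'finger_force': np.float64(60.486)}
```

View pics/w4c.png

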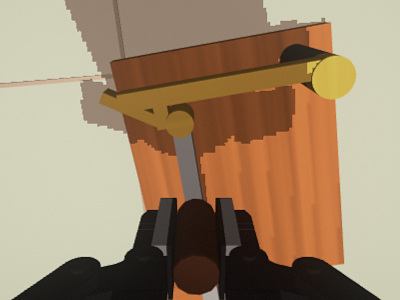

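Request:
jog_arm([
  [[-0.003,0.01,0,0],[-0.005,0.02,0,0],[-0.005,0.02,0,0],[-0.005,0.02,0,0],[-0.005,0.02,0,0],[-0.005,0.02,0,0],[-0.005,0.02,0,0],[-0.005,0.02,0,0],[-0.005,0.02,0,0],[-0.005,0.02,0,0]],
])

```text
clock: 12.27
tool_pos: [0.4515, 0.2389, 0.0832]
tcp_rot: [0.0, 0.043, 0.999, 0.0]
force: [3.2, 4.7, 6.1]
opening: 0.0165
finger_force: 61.1
```

Request:
jog_arm([
  [[0,0.01,0,0],[0,0.01,0,0],[0,0.01,0,0],[0,0.01,0,0],[0,0.01,0,0],[0,0.01,0,0],[0,0.01,0,0],[0,0.01,0,0],[0,0.01,0,0],[0,0.01,0,0]],
])

```text
clock: 13.1
tool_pos: [0.4515, 0.239, 0.0831]
tcp_rot: [0.0, 0.043, 0.999, -0.0]
force: [1.9, -0.1, 7.9]
opening: 0.0164
finger_force: 61.4
```

Request:
jog_arm([
  [[0,0,0,0],[0,0,0,0],[0,0,0,0],[0,0,0,0],[0,0,0,0],[0,0,0,0],[0,0,0,0],[0,0,0,0],[0,0,0,0],[0,0,0,0]],
], claw=0.65)

```text
clock: 13.93
tool_pos: [0.4513, 0.2397, 0.083]
tcp_rot: [-0.0, 0.043, 0.999, -0.0]
force: [-0.0, -0.3, -0.4]
opening: 0.0298
finger_force: 0.0
```

Run:
```python
from h import *
s=st();print({k:np.round(s[k],3) for k in('clock','tool_pos','force','opening','finger_force')})
im,cm=snap('wrist','w5.png'); cv2.imwrite('pics/w5c.png',im[100:400,120:520,::-1])
```

```text
{'clock': np.float64(13.933), 'tool_pos': array([0.451, 0.24 , 0.083]), 'force': array([-0.046, -0.303, -0.446]), 'opening': np.float64(0.03), 'finger_force': np.float64(0.0)}
```

View pics/w5c.png

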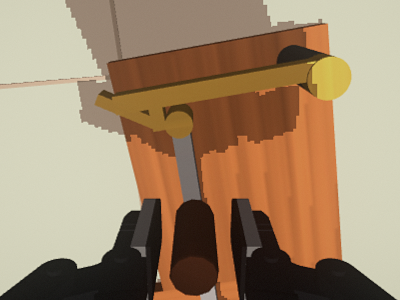

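Request:
jog_arm([
  [[0,0,-0.2,0],[0,0,-0.4,0],[0,0,-0.6,0],[0,0,-0.8,0],[0,0,-1,0],[0,0,-1,0],[0,0,-1,0],[0,0,-1,0],[0,0,-1,0],[0,0,-1,0]],
])

```text
clock: 14.82
tool_pos: [0.4508, 0.2394, 0.2318]
tcp_rot: [-0.001, 0.043, 0.999, -0.001]
force: [-0.3, 1.0, 0.6]
opening: 0.0301
finger_force: 0.0
```

Run:
```python
from h import *
print(go([.50,.09,.23],np.pi/2+.1))
```

```text
[-0.413, -0.964, 0.012, -0.059]
```

Request:
jog_arm([
  [[-0.2,-0.48,0,-0.03],[-0.413,-0.964,0,-0.059],[-0.413,-0.964,0,-0.059],[-0.413,-0.964,0,-0.059],[-0.413,-0.964,0,-0.059],[-0.413,-0.964,0,-0.059],[-0.413,-0.964,0,-0.059],[-0.413,-0.964,0,-0.059],[-0.413,-0.964,0,-0.059],[-0.413,-0.964,0,-0.059]],
], claw=0)

```text
clock: 15.65
tool_pos: [0.5003, 0.0916, 0.2328]
tcp_rot: [-0.0, -0.051, 0.999, 0.0]
force: [1.2, 0.3, 0.2]
opening: 0.0852
finger_force: 0.0
```

Run:
```python
from h import *
s=st();print({k:np.round(s[k],3) for k in('clock','tool_pos','tcp_rot')})
im,cm=snap('wrist','w6.png')
for k in ['slot0','striker_hinge','slat0_center','chime']:
    z={'slot':.0375,'stri':.098,'slat':.036}.get(k[:4],0)
    print(k,[(np.round(d['uv']).tolist(),round(d['score'],2),np.round(back(cm,d['uv'],z)[:2],3).tolist()) for d in arm.landmark_of('wrist',k)[:6]])
np.save('cm6.npy',np.hstack([cm[0],cm[1],cm[2][:,None]]))
```

```text
{'clock': np.float64(15.65), 'tool_pos': array([0.5  , 0.092, 0.233]), 'tcp_rot': array([-0.   , -0.051,  0.999,  0.   ])}
slot0 [([378.0, 324.0], 0.93, [0.614, 0.167]), ([203.0, 325.0], 0.88, [0.634, -0.013]), ([263.0, 324.0], 0.66, [0.626, 0.049]), ([321.0, 326.0], 0.59, [0.622, 0.108])]
striker_hinge [([491.0, 336.0], 0.91, [0.58, 0.249]), ([325.0, 326.0], 0.21, [0.585, 0.107])]
slat0_center []
chime [([291.0, 307.0], 0.66, [0.624, 0.075])]
```

View pics/w6.png

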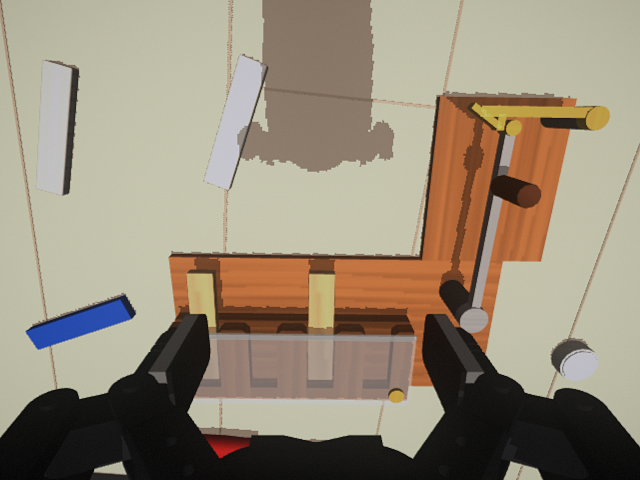

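Run:
```python
from h import *
M=np.load('cm6.npy'); cm=(M[:,:3],M[:,3:6],M[:,6],{})
im=cv2.imread('pics/w6.png')
# subpixel edge fits: sample lines perpendicular, strongest gradient
g=cv2.GaussianBlur(im,(3,3),0).astype(float)
def edge(p,q,z,n=40,w=7):
    p=np.array(p,float);q=np.array(q,float);t=(q-p)/np.linalg.norm(q-p);nn=np.array([-t[1],t[0]]);pts=[]
    for u in np.linspace(.05,.95,n):
        c=p+u*(q-p); o=np.arange(-w,w+.1,.5); v=np.array([cv2.remap(g.astype(np.float32),np.float32([[c[0]+k*nn[0]]]),np.float32([[c[1]+k*nn[1]]]),1)[0,0] for k in o])
        d=np.abs(np.diff(v,axis=0)).sum(1); k=o[d.argmax()]+.25; pts.append(c+k*nn)
    W=np.array([back(cm,x,z)[:2] for x in pts]); l=cv2.fitLine(W.astype(np.float32),cv2.DIST_HUBER,0,1e-4,1e-4).ravel()
    r=(W-l[2:])@np.array([-l[1],l[0]])
    return l,np.median(abs(r))
for n,p,q,z in[('basefront',(172,254),(420,257),.01),('limbfront',(440,97),(572,99),.01),('limbright',(436,100),(423,256),.01),('slat1L',(309,274),(309,310),.042),('slat1R',(334,274),(334,310),.042),('slat1end',(310,272),(333,271),.042),('slat3L',(189,274),(192,310),.042),('slat3R',(213,272),(216,310),.042),('slat3end',(189,272),(212,270),.042),('blockfront',(215,335),(412,337),.053),
 ('bar1L',(240,57),(206,180),.012),('bar1R',(266,67),(229,188),.012),('bar2L',(43,62),(38,190),.012),('bar2R',(72,66),(66,194),.012)]:
    l,r=edge(p,q,z); a=np.degrees(np.arctan2(l[1],l[0])); print(n,'ang',round(a,2),'pt',np.round(l[2:],4),round(r*1000,2), 'ends',np.round(back(cm,p,z)[:2],3),np.round(back(cm,q,z)[:2],3))
```

```text
basefront ang -84.94 pt [0.558  0.0486] 0.5 ends [ 0.569 -0.054] [0.546 0.205]
limbfront ang -85.86 pt [0.3807 0.2497] 0.65 ends [0.39  0.193] [0.379 0.314]
limbright ang 5.01 pt [0.4625 0.1962] 0.31 ends [0.393 0.19 ] [0.544 0.208]
slat1L ang 5.52 pt [0.5825 0.0919] 0.0 ends [0.563 0.09 ] [0.602 0.094]
slat1R ang 5.85 pt [0.5809 0.1167] 0.14 ends [0.561 0.114] [0.6   0.119]
slat1end ang -83.48 pt [0.5615 0.1001] 0.1 ends [0.561 0.091] [0.558 0.113]
slat3L ang 3.16 pt [ 0.5959 -0.0271] 0.25 ends [ 0.575 -0.026] [ 0.614 -0.023]
slat3R ang 4.48 pt [ 0.5906 -0.002 ] 0.33 ends [ 0.571 -0.002] [0.612 0.001]
slat3end ang -88.26 pt [ 0.5729 -0.0126] 0.24 ends [ 0.573 -0.026] [ 0.569 -0.003]
blockfront ang -84.6 pt [0.6222 0.1021] 0.33 ends [0.634 0.003] [0.616 0.199]
bar1L ang -14.68 pt [ 0.4331 -0.0056] 0.22 ends [0.376 0.01 ] [ 0.487 -0.018]
bar1R ang -14.95 pt [0.4366 0.0188] 0.17 ends [0.381 0.034] [0.493 0.004]
bar2L ang -10.26 pt [ 0.4509 -0.1725] 0.22 ends [ 0.397 -0.163] [ 0.514 -0.182]
bar2R ang -10.02 pt [ 0.4515 -0.1413] 0.29 ends [ 0.398 -0.138] [ 0.515 -0.156]
```

```bash
cat >> h.py <<'E'
YAW=.089; O=np.array([.6226,.0774]); YY=YAW+np.pi/2
def C(x,y,z): return [*chime((x,y),O,YAW),z]
def pr(**k): 
    s=st();print({q:np.round(s[q],4).tolist() for q in('clock','tool_pos','force','opening','finger_force')})
E
python3 - <<'E'
from h import *
print(C(-.035,.03,.1),go(C(-.035,.03,.1),YY))
im,cm=snap('top')
hsv=cv2.cvtColor(im,cv2.COLOR_RGB2HSV); m=((hsv[...,2]>165)&(hsv[...,1]<40)).astype(np.uint8); m[:230]=0;m[310:]=0;m[:,:335]=0
for c in cv2.findContours(m,0,1)[0]:
    if cv2.contourArea(c)>120:
        (u,v),wh,a=cv2.minAreaRect(c);b=cv2.boxPoints(((u,v),wh,a));B=np.array([back(cm,x,.012)[:2] for x in b]);print('bar',np.round((u,v)),np.round(B.mean(0),3),np.round(B,3).tolist())
print('tray',[np.round(back(cm,x,.015)[:2],3).tolist() for x in[(494,226),(536,228),(538,292),(497,291)]])
E
```

```text
[np.float64(0.5850720494743024), np.float64(0.10417037409788642), 0.1] [-0.569, 0.034, 0.886, 0.003]
bar [613. 270.] [ 0.478 -0.65 ] [[0.572, -0.596], [0.579, -0.723], [0.383, -0.702], [0.376, -0.58]]
bar [552. 270.] [ 0.469 -0.499] [[0.562, -0.405], [0.573, -0.606], [0.376, -0.59], [0.365, -0.397]]
bar [469. 270.] [ 0.458 -0.298] [[0.55, -0.2], [0.561, -0.4], [0.365, -0.392], [0.354, -0.2]]
bar [392. 270.] [ 0.447 -0.11 ] [[0.54, -0.021], [0.55, -0.195], [0.354, -0.196], [0.344, -0.028]]
tray [[0.569, -0.362], [0.569, -0.466], [0.409, -0.462], [0.406, -0.363]]
```

Request:
jog_arm([
  [[-0.3,0.02,0.4,0],[-0.569,0.034,0.88,0.003],[-0.569,0.034,0.88,0.003],[-0.569,0.034,0.88,0.003],[-0.569,0.034,0.88,0.003],[-0.569,0.034,0.88,0.003],[-0.569,0.034,0.88,0.003],[-0.569,0.034,0.88,0.003],[-0.569,0.034,0.88,0.003],[-0.569,0.034,0.88,0.003]],
], claw=0.45)

```text
clock: 16.78
tool_pos: [0.5853, 0.1041, 0.1025]
tcp_rot: [0.001, -0.045, 0.999, 0.0]
force: [-0.1, -0.9, -0.2]
opening: 0.047
finger_force: 0.0
```

Run:
```python
from h import *
pr();print(go(C(-.035,.03,.026),YY))
im,cm=snap('wrist','w7.png')
print([np.round(proj(cm,C(-.06,.03+d,.042))).tolist() for d in(-.013,.013)],[np.round(proj(cm,C(-.0,.03+d,.042))).tolist() for d in(-.013,.013)])
```

```text
{'clock': 16.7833, 'tool_pos': [0.5853, 0.1041, 0.1025], 'force': [-0.1288, -0.9002, -0.1689], 'opening': 0.047, 'finger_force': 0.0}
[0.002, 0.0, 0.51, 0.0]
[[295.0, 224.0], [341.0, 224.0]] [[296.0, 317.0], [338.0, 317.0]]
```

View pics/w7.png

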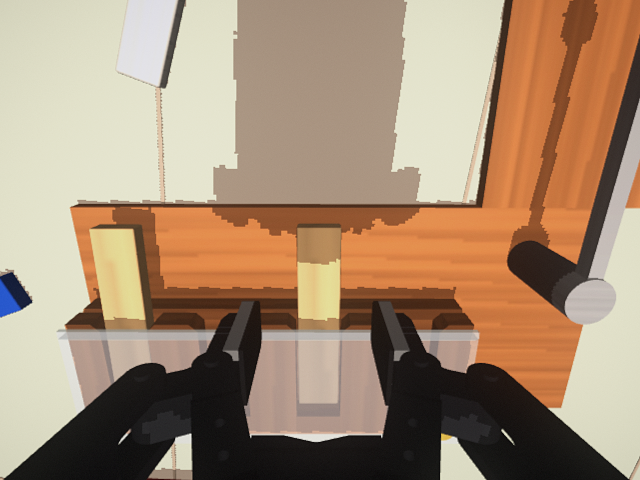

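Request:
jog_arm([
  [[0,0,0.15,0],[0,0,0.3,0],[0,0,0.45,0],[0,0,0.51,0],[0,0,0.51,0],[0,0,0.51,0],[0,0,0.51,0],[0,0,0.51,0],[0,0,0.51,0],[0,0,0.51,0]],
])

```text
clock: 17.67
tool_pos: [0.5855, 0.104, 0.0253]
tcp_rot: [0.001, -0.045, 0.999, 0.0]
force: [0.6, 0.4, -0.9]
opening: 0.0469
finger_force: 0.0
```

Request:
jog_arm([
  [[0,0,0,0],[0,0,0,0],[0,0,0,0],[0,0,0,0],[0,0,0,0],[0,0,0,0],[0,0,0,0],[0,0,0,0],[0,0,0,0],[0,0,0,0]],
], claw=1)

```text
clock: 18.5
tool_pos: [0.5851, 0.1042, 0.0248]
tcp_rot: [0.0, -0.045, 0.999, 0.0]
force: [-1.2, 0.5, 5.6]
opening: 0.0249
finger_force: 59.8
```

Request:
jog_arm([
  [[0.06,0,0,0],[0.12,0,0,0],[0.19,0,0,0],[0.26,0,0,0],[0.33,0,0,0],[0.4,0,0,0],[0.47,0,0,0],[0.54,0,0,0],[0.6,0,0,0],[0.6,0,0,0]],
])

```text
clock: 19.33
tool_pos: [0.4925, 0.0953, 0.0243]
tcp_rot: [-0.001, -0.045, 0.999, -0.0]
force: [-0.2, -0.0, -0.5]
opening: 0.0244
finger_force: 59.0
```

Run:
```python
from h import *
pr();print(st()['q'].round(2) if hasattr(st()['q'],'round') else st()['q'])
for z in (.15,): print(go([.465,-.391,z],np.pi/2))
```

```text
{'clock': 19.3333, 'tool_pos': [0.4925, 0.0953, 0.0243], 'force': [-0.1889, -0.014, -0.4853], 'opening': 0.0244, 'finger_force': 58.9663}
[-0.41  0.64  0.19  2.11 -0.28  0.42  1.66]
[0.476, -3.213, -0.836, 0.029]
```

Request:
jog_arm([
  [[0,0,-0.2,0],[0,0,-0.5,0],[0,0,-0.84,0],[0.2,-0.3,-0.84,0.029],[0.5,-0.6,-0.84,0.029],[0.55,-1,-0.84,0.029],[0.55,-1,-0.84,0.029],[0.55,-1,-0.84,0.029],[0.55,-1,-0.84,0.029],[0.55,-1,-0.84,0.029]],
])

```text
clock: 20.17
tool_pos: [0.427, -0.0611, 0.1506]
tcp_rot: [0.0, 0.001, 1.0, 0.0]
force: [0.8, 0.6, 0.2]
opening: 0.0246
finger_force: 59.0
```

Request:
jog_arm([
  [[0,-0.3,0,0],[0,-0.6,0,0],[0,-0.9,0,0],[0,-1,0,0],[0,-1,0,0],[0,-1,0,0],[0,-1,0,0],[0,-1,0,0],[0,-1,0,0],[0,-1,0,0]],
])

```text
clock: 21.0
tool_pos: [0.4269, -0.2097, 0.1504]
tcp_rot: [-0.0, -0.001, 1.0, 0.0]
force: [-0.3, -0.5, -1.1]
opening: 0.0244
finger_force: 59.0
```

Request:
jog_arm([
  [[0,-0.3,0,0],[0,-0.6,0,0],[0,-0.9,0,0],[0,-1,0,0],[0,-1,0,0],[0,-1,0,0],[0,-1,0,0],[0,-1,0,0],[0,-1,0,0],[0,-1,0,0]],
])

```text
clock: 21.83
tool_pos: [0.4268, -0.3598, 0.1506]
tcp_rot: [0.0, -0.0, 1.0, 0.0]
force: [-0.4, -0.1, -0.7]
opening: 0.0246
finger_force: 59.0
```

Run:
```python
from h import *
pr();print(go([.454,-.391,.022],np.pi/2))
im,cm=snap('wrist','w8.png')
print(arm.landmark_of('wrist','tray')[:2],[np.round(back(cm,d['uv'],0),3) for d in arm.landmark_of('wrist','tray')[:1]])
```

```text
{'clock': 21.8333, 'tool_pos': [0.4268, -0.3598, 0.1506], 'force': [-0.3509, -0.1498, -0.6697], 'opening': 0.0246, 'finger_force': 59.0466}
[-0.181, -0.208, 0.857, 0.0]
[{'uv': [254.8, 292.3], 'score': 0.56}] [array([ 0.489, -0.414,  0.   ])]
```

View pics/w8.png

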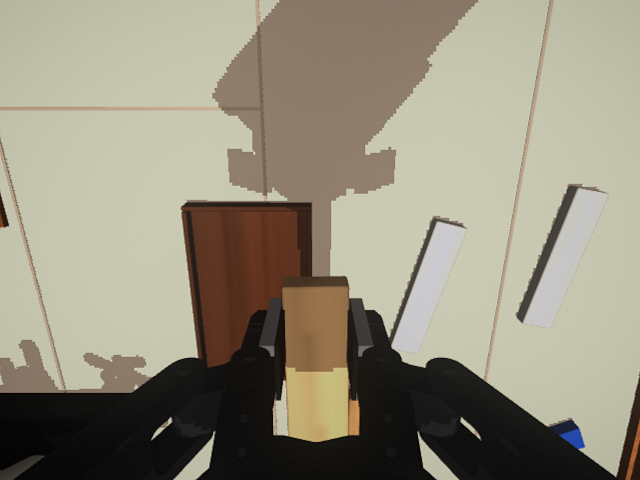

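Request:
jog_arm([
  [[-0.09,-0.11,0.1,0],[-0.181,-0.22,0.3,0],[-0.181,-0.22,0.5,0],[-0.181,-0.22,0.65,0],[-0.181,-0.22,0.75,0],[-0.181,-0.22,0.83,0],[-0.181,-0.22,0.88,0],[-0.181,-0.22,0.88,0],[-0.181,-0.22,0.88,0],[-0.181,-0.22,0.88,0]],
])

```text
clock: 22.82
tool_pos: [0.454, -0.3945, 0.0195]
tcp_rot: [0.001, 0.001, 1.0, -0.001]
force: [-0.1, 0.1, -0.1]
opening: 0.0247
finger_force: 59.1
```

Request:
jog_arm([
  [[0,0,0,0],[0,0,0,0],[0,0,0,0],[0,0,0,0],[0,0,0,0],[0,0,0,0],[0,0,-0.2,0],[0,0,-0.4,0],[0,0,-0.6,0],[0,0,-0.6,0]],
], claw=0.5)

```text
clock: 23.65
tool_pos: [0.4553, -0.3963, 0.1138]
tcp_rot: [0.003, 0.001, 1.0, -0.003]
force: [2.2, -1.1, 0.1]
opening: 0.0428
finger_force: 0.0
```

Run:
```python
from h import *
pr();print(go(C(-.09,-.09,.1),YY),go(C(-.035,-.09,.1),YY))
im,cm=snap('wrist','w9.png')
g=cv2.cvtColor(im,cv2.COLOR_RGB2HSV); m=((g[...,2]>90)&(g[...,1]>60)&(g[...,0]>18)&(g[...,0]<32)).astype(np.uint8)
for c in cv2.findContours(m,0,1)[0]:
    if cv2.contourArea(c)>800: b=cv2.boxPoints(cv2.minAreaRect(c)); print([np.round(back(cm,x,.016)[:2],3).tolist() for x in b])
```

```text
{'clock': 23.65, 'tool_pos': [0.4553, -0.3963, 0.1138], 'force': [2.177, -1.129, 0.0685], 'opening': 0.0428, 'finger_force': 0.0}
[-0.566, 2.509, 0.083, -0.029] [-0.931, 2.542, 0.085, -0.029]
[[0.445, -0.408], [0.444, -0.383], [0.552, -0.377], [0.554, -0.405]]
```

Request:
jog_arm([
  [[0,0.3,0,0],[0,0.6,0,0],[0,0.9,0,0],[0,1,0,0],[0,1,0,0],[0,1,0,0],[0,1,0,0],[0,1,0,0],[0,1,0,0],[0,1,0,0]],
])

```text
clock: 24.53
tool_pos: [0.4534, -0.2451, 0.1083]
tcp_rot: [-0.0, 0.002, 1.0, -0.0]
force: [0.3, -0.4, 0.2]
opening: 0.0427
finger_force: 0.0
```

Request:
jog_arm([
  [[-0.3,0.3,0,0],[-0.6,0.6,0,0],[-0.93,0.9,0,0],[-0.93,1,0,0],[-0.93,1,0,0],[-0.93,1,0,0],[-0.93,1,0,0],[-0.93,1,0,0],[-0.93,1,0,-0.029],[-0.93,1,0,-0.029]],
])

```text
clock: 25.37
tool_pos: [0.5924, -0.0964, 0.1086]
tcp_rot: [-0.0, -0.046, 0.999, -0.0]
force: [0.1, -0.2, -0.5]
opening: 0.0427
finger_force: 0.0
```

Run:
```python
from h import *
pr();print(go(C(-.035,-.089,.11),YY),go(C(-.035,-.089,.0255),YY))
```

```text
{'clock': 25.3667, 'tool_pos': [0.5924, -0.0964, 0.1086], 'force': [0.1382, -0.226, -0.5046], 'opening': 0.0427, 'finger_force': 0.0}
[-0.071, 0.543, -0.01, 0.001] [-0.072, 0.543, 0.553, 0.001]
```

Request:
jog_arm([
  [[-0.035,0.28,0,0],[-0.072,0.543,0,0],[-0.072,0.543,0,0],[-0.072,0.543,0.12,0],[-0.072,0.543,0.3,0],[-0.072,0.543,0.45,0],[-0.072,0.543,0.553,0],[-0.072,0.543,0.553,0],[-0.072,0.543,0.553,0],[-0.072,0.543,0.553,0]],
])

```text
clock: 26.2
tool_pos: [0.5972, -0.0132, 0.0266]
tcp_rot: [0.001, -0.044, 0.999, -0.0]
force: [0.0, 0.7, 0.3]
opening: 0.0427
finger_force: 0.0
```

Request:
jog_arm([
  [[0,0,0,0],[0,0,0,0],[0,0,0,0],[0,0,0,0],[0,0,0,0],[0,0,0,0],[0,0,0,0],[0,0,0,0],[0,0,0,0],[0,0,0,0]],
], claw=1)

```text
clock: 27.03
tool_pos: [0.5976, -0.0125, 0.0268]
tcp_rot: [0.001, -0.045, 0.999, -0.0]
force: [-0.9, -0.8, 7.3]
opening: 0.0246
finger_force: 62.1
```

Request:
jog_arm([
  [[0.06,0,0,0],[0.12,0,0,0],[0.19,0,0,0],[0.26,0,0,0],[0.33,0,0,0],[0.4,0,0,0],[0.47,0,0,0],[0.54,0,0,0],[0.6,0,0,0],[0.6,0,0,0]],
])

```text
clock: 27.87
tool_pos: [0.5043, -0.0204, 0.0256]
tcp_rot: [-0.001, -0.045, 0.999, 0.0]
force: [-0.7, -0.5, 0.1]
opening: 0.0242
finger_force: 61.2
```

Request:
jog_arm([
  [[0,0,-0.2,0],[0,0,-0.5,0],[0,0,-0.6,0],[0.1,-0.3,-0.6,0.029],[0.2,-0.6,-0.6,0.029],[0.2,-1,-0.6,0.029],[0.2,-1,-0.6,0.029],[0.2,-1,-0.6,0.029],[0.2,-1,-0.6,0.029],[0.2,-1,-0.6,0.029]],
])

```text
clock: 28.7
tool_pos: [0.4907, -0.1716, 0.1154]
tcp_rot: [-0.0, 0.001, 1.0, 0.0]
force: [0.4, 0.5, -1.1]
opening: 0.024
finger_force: 61.2
```

Run:
```python
from h import *
pr();print(go([.454,-.437,.11],np.pi/2))
```

```text
{'clock': 28.7, 'tool_pos': [0.4907, -0.1716, 0.1154], 'force': [0.3721, 0.5374, -1.0787], 'opening': 0.024, 'finger_force': 61.1856}
[0.243, -1.77, 0.034, -0.0]
```

Request:
jog_arm([
  [[0.1,-0.3,0,0],[0.243,-0.6,0,0],[0.243,-0.9,0,0],[0.243,-0.9,0,0],[0.243,-0.9,0,0],[0.243,-0.9,0,0],[0.243,-0.9,0,0],[0.243,-0.9,0,0],[0.243,-0.9,0,0],[0.243,-0.9,0,0]],
])

```text
clock: 29.53
tool_pos: [0.4546, -0.3059, 0.1155]
tcp_rot: [0.0, -0.0, 1.0, 0.0]
force: [-0.0, 0.3, 0.3]
opening: 0.0242
finger_force: 61.2
```

Request:
jog_arm([
  [[0,-0.3,0,0],[0,-0.6,0,0],[0,-0.87,0,0],[0,-0.87,0.2,0],[0,-0.87,0.4,0],[0,-0.87,0.55,0],[0,-0.87,0.64,0],[0,-0.87,0.64,0],[0,-0.87,0.64,0],[0,-0.87,0.64,0]],
])

```text
clock: 30.37
tool_pos: [0.4546, -0.438, 0.0205]
tcp_rot: [0.0, 0.0, 1.0, -0.0]
force: [-0.2, 0.0, 0.1]
opening: 0.0245
finger_force: 61.2
```

Request:
jog_arm([
  [[0,0,0,0],[0,0,0,0],[0,0,0,0],[0,0,0,0],[0,0,0,0],[0,0,0,0],[0,0,-0.25,0],[0,0,-0.5,0],[0,0,-0.8,0],[0,0,-1,0]],
], claw=0.5)

```text
clock: 31.2
tool_pos: [0.4539, -0.4381, 0.1723]
tcp_rot: [0.0, 0.001, 1.0, -0.001]
force: [0.1, -1.6, -0.0]
opening: 0.0422
finger_force: 0.0
```

Run:
```python
from h import *
pr()
im,cm=snap('wrist','w10.png')
g=cv2.cvtColor(im,cv2.COLOR_RGB2HSV); m=((g[...,2]>90)&(g[...,1]>60)&(g[...,0]>18)&(g[...,0]<32)).astype(np.uint8)
for c in cv2.findContours(m,0,1)[0]:
    if cv2.contourArea(c)>800: b=cv2.boxPoints(cv2.minAreaRect(c)); print([np.round(back(cm,x,.016)[:2],3).tolist() for x in b])
```

```text
{'clock': 31.2, 'tool_pos': [0.4539, -0.4381, 0.1723], 'force': [0.0872, -1.5936, -0.0202], 'opening': 0.0422, 'finger_force': 0.0}
[[0.556, -0.46], [0.434, -0.451], [0.435, -0.426], [0.558, -0.431]]
[[0.556, -0.404], [0.434, -0.408], [0.434, -0.383], [0.556, -0.376]]
```

View pics/w10.png

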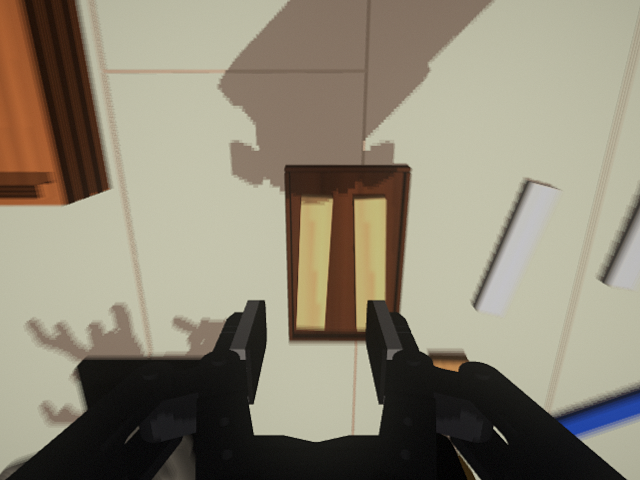

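```bash
cat >> h.py <<'E'
def bars(cm,im,z=.012,amin=600):
    i=im.astype(int); m=((i[...,2]>=i[...,0]-2)&(i.min(2)>150)).astype(np.uint8); out=[]
    m=cv2.morphologyEx(m,cv2.MORPH_OPEN,np.ones((3,3)))
    for c in cv2.findContours(m,0,1)[0]:
        if cv2.contourArea(c)<amin: continue
        W=np.array([back(cm,x[0],z)[:2] for x in c]); (x,y),(w,h),a=cv2.minAreaRect((W*1000).astype(np.float32))
        if w<h: w,h,a=h,w,a+90
        a=(a+90)%180-90
        out.append((round(x/1000,4),round(y/1000,4),round(w),round(h),round(a,1),np.round(c.reshape(-1,2).mean(0)).tolist()))
    return out
E
python3 - <<'E'
from h import *
im,cm=snap('wrist'); print(bars(cm,im))
im,cm=snap('top'); print(bars(cm,im,amin=100))
im,cm=snap('side'); print(bars(cm,im,amin=100))
E
```

```text
[(0.4827, -0.2688, 116, 10, -13.0, [517.0, 244.0])]
[(0.436, 0.0082, 115, 24, -15.1, [344.0, 271.0]), (0.4578, -0.1597, 115, 24, -10.1, [412.0, 266.0]), (0.4839, -0.2675, 115, 23, -14.0, [456.0, 258.0]), (0.6592, 0.4114, 36, 35, -41.7, [192.0, 176.0]), (0.7527, -0.3534, 68, 61, -86.9, [488.0, 158.0])]
[]
```

```bash
cat >> h.py <<'E'
def bg(x,y,a,off=-.035,z=.1): a=np.radians(a); return [x+off*np.cos(a),y+off*np.sin(a),z],a+np.pi/2
E
python3 - <<'E'
from h import *
P,y=bg(.4835,-.268,-13.7);print(P,go(P,y))
E
```

```text
[np.float64(0.44949578080008235), np.float64(-0.25971066488770334), 0.1] [0.034, 1.188, 0.469, 0.076]
```

Request:
jog_arm([
  [[0.03,0.3,0,0.03],[0.034,0.6,0,0.076],[0.034,0.9,0.2,0.076],[0.034,1,0.4,0.076],[0.034,1,0.4,0.076],[0.034,1,0.4,0.076],[0.034,1,0.4,0.076],[0.034,1,0.4,0.076],[0.034,1,0.4,0.076],[0.034,1,0.4,0.076]],
])

```text
clock: 32.23
tool_pos: [0.4491, -0.2893, 0.1101]
tcp_rot: [0.001, 0.121, 0.993, -0.001]
force: [0.1, -0.3, 0.6]
opening: 0.0424
finger_force: 0.0
```

Run:
```python
from h import *
pr()
im,cm=snap('wrist','w11.png'); B=bars(cm,im); print(B)
P,y=bg(.4835,-.268,-13.7,z=.0015)
print(go(P,y)); print([np.round(proj(cm,[*bg(.4835,-.268,-13.7,off=o)[0][:2],.012])).tolist() for o in(-.06,.06)])
```

```text
{'clock': 32.2333, 'tool_pos': [0.4491, -0.2893, 0.1101], 'force': [0.1103, -0.3276, 0.6098], 'opening': 0.0424, 'finger_force': 0.0}
[(0.4886, -0.2706, 104, 23, -14.1, [356.0, 288.0]), (0.4557, -0.1629, 118, 18, -10.2, [504.0, 203.0])]
[0.045, 0.19, 0.724, -0.001]
[[362.0, 198.0], [356.0, 354.0]]
```

View pics/w11.png

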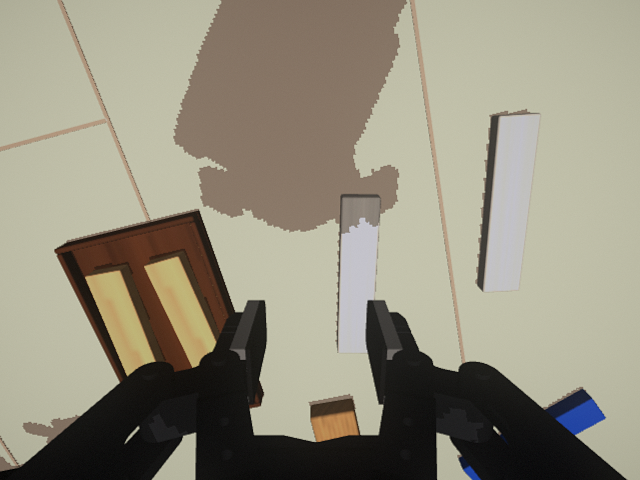

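Request:
jog_arm([
  [[0.045,0.1,0,0],[0.045,0.18,0,0],[0.045,0.18,0.2,0],[0.045,0.18,0.4,0],[0.045,0.18,0.55,0],[0.045,0.18,0.65,0],[0.045,0.18,0.7,0],[0.045,0.18,0.72,0],[0.045,0.18,0.72,0],[0.045,0.18,0.72,0]],
])

```text
clock: 33.12
tool_pos: [0.4494, -0.2601, 0.0023]
tcp_rot: [0.001, 0.12, 0.993, -0.0]
force: [0.4, 0.3, 0.2]
opening: 0.0425
finger_force: 0.0
```

Request:
jog_arm([
  [[0,0,0,0],[0,0,0,0],[0,0,0,0],[0,0,0,0],[0,0,0,0],[0,0,0,0],[0,0,0,0],[0,0,0,0],[0,0,0,0],[0,0,0,0]],
], claw=1)

```text
clock: 33.95
tool_pos: [0.4496, -0.2601, 0.0028]
tcp_rot: [0.001, 0.12, 0.993, -0.0]
force: [-1.5, 0.9, 6.4]
opening: 0.0238
finger_force: 59.1
```

Run:
```python
from h import *
pr(); z=st()['tool_pos'][2]
print(go(C(-.105,-.09,.09),YY), .0315+z)
```

```text
{'clock': 33.95, 'tool_pos': [0.4496, -0.2601, 0.0028], 'force': [-1.4815, 0.8937, 6.4464], 'opening': 0.0238, 'finger_force': 59.1071}
[-0.119, 1.666, -0.582, -0.105] 0.03425495194258597
```

Request:
jog_arm([
  [[0,0,-0.2,0],[0,0,-0.4,0],[0,0,-0.58,0],[-0.05,0.3,-0.58,-0.03],[-0.1,0.6,-0.58,-0.06],[-0.119,0.9,-0.58,-0.105],[-0.119,1,-0.58,-0.105],[-0.119,1,-0.58,-0.105],[-0.119,1,-0.58,-0.105],[-0.119,1,-0.58,-0.105]],
])

```text
clock: 34.78
tool_pos: [0.5018, -0.119, 0.089]
tcp_rot: [0.0, -0.045, 0.999, -0.0]
force: [-0.2, 0.1, -0.2]
opening: 0.0244
finger_force: 59.6
```

Run:
```python
from h import *
pr(); print(go(C(-.115,-.09,.0343),YY))
```

```text
{'clock': 34.7833, 'tool_pos': [0.5018, -0.119, 0.089], 'force': [-0.2412, 0.0602, -0.2184], 'opening': 0.0244, 'finger_force': 59.566}
[-0.152, 0.633, 0.364, 0.0]
```

Request:
jog_arm([
  [[-0.1,0.3,0,0],[-0.152,0.633,0,0],[-0.152,0.633,0.1,0],[-0.152,0.633,0.25,0],[-0.152,0.633,0.364,0],[-0.152,0.633,0.364,0],[-0.152,0.633,0.364,0],[-0.152,0.633,0.364,0],[-0.152,0.633,0.364,0],[-0.152,0.633,0.364,0]],
])

```text
clock: 35.62
tool_pos: [0.5167, -0.0224, 0.0349]
tcp_rot: [0.001, -0.044, 0.999, -0.0]
force: [0.4, -0.6, -0.9]
opening: 0.0242
finger_force: 59.6
```

Run:
```python
from h import *
pr(); im,cm=snap('wrist','w12.png')
print('slot3 proj',proj(cm,C(0,-.09,.0375)), go(C(-.025,-.09,.0343),YY))
print([(np.round(d['uv']),round(d['score'],2),np.round(back(cm,d['uv'],.0375),4)) for d in arm.landmark_of('wrist','slot3')[:5]])
im2=im[200:440,170:490]; cv2.imwrite('pics/w12c.png',cv2.resize(im2,None,fx=2,fy=2)[:,:,::-1])
```

```text
{'clock': 35.6167, 'tool_pos': [0.5167, -0.0224, 0.0349], 'force': [0.4494, -0.6278, -0.8791], 'opening': 0.0242, 'finger_force': 59.5582}
slot3 proj [317.47083306 512.34605127] [-0.596, -0.002, 0.004, 0.0]
[]
```

View pics/w12c.png

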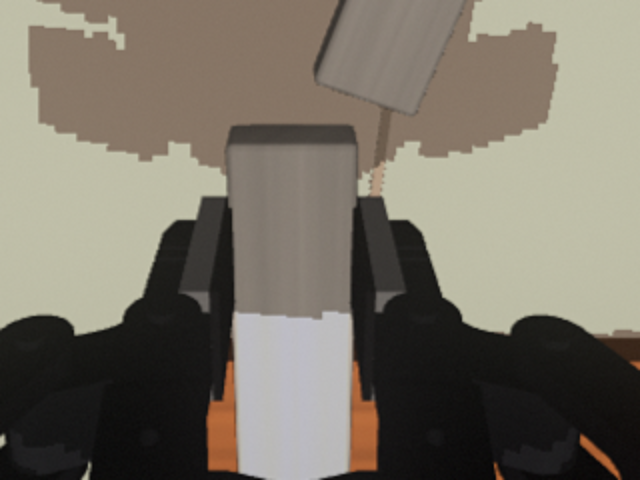

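Request:
jog_arm([
  [[-0.04,0,0,0],[-0.08,0,0,0],[-0.12,0,0,0],[-0.15,0,0,0],[-0.18,0,0,0],[-0.21,0,0,0],[-0.24,0,0,0],[-0.27,0,0,0],[-0.3,0,0,0],[-0.3,0,0,0]],
])

```text
clock: 36.55
tool_pos: [0.562, -0.0176, 0.0339]
tcp_rot: [0.0, -0.045, 0.999, -0.0]
force: [0.5, 0.4, -1.1]
opening: 0.0243
finger_force: 59.6
```

Request:
jog_arm([
  [[-0.05,0,0,0],[-0.1,0,0,0],[-0.15,0,0,0],[-0.19,0,0,0],[-0.23,0,0,0],[-0.26,0,0,0],[-0.28,0,0,0],[-0.295,0,0,0],[-0.305,0,0,0],[-0.31,0,0,0]],
])

```text
clock: 37.38
tool_pos: [0.6072, -0.0136, 0.0339]
tcp_rot: [-0.0, -0.045, 0.999, -0.0]
force: [-0.3, 0.1, -0.6]
opening: 0.0243
finger_force: 59.6
```

Run:
```python
from h import *
pr(); p=np.array(st()['tool_pos'][:2])-O; c,s=np.cos(YAW),np.sin(YAW); print(c*p[0]+s*p[1],-s*p[0]+c*p[1])
```

```text
{'clock': 37.3833, 'tool_pos': [0.6072, -0.0136, 0.0339], 'force': [-0.3113, 0.0829, -0.6331], 'opening': 0.0243, 'finger_force': 59.559}
-0.023383594492265052 -0.0892670669436366
```

Request:
jog_arm([
  [[-0.005,0,0,0],[-0.01,0,0,0],[-0.015,0,0,0],[-0.02,0,0,0],[-0.025,0,0,0],[-0.03,0,0,0],[-0.035,0,0,0],[-0.035,0,0,0],[-0.035,0,0,0],[-0.035,0,0,0]],
])

```text
clock: 38.22
tool_pos: [0.6097, -0.0133, 0.0332]
tcp_rot: [-0.003, -0.045, 0.999, 0.0]
force: [-8.4, -0.8, 0.7]
opening: 0.0241
finger_force: 59.8
```

Request:
jog_arm([
  [[0.015,0,0,0],[0.015,0,0,0],[0.015,0,0,0],[0.015,0,0,0],[0.015,0,0,0],[0.015,0,-0.1,0],[0.015,0,-0.3,0],[0.015,0,-0.5,0],[0.015,0,-0.6,0],[0.015,0,-0.6,0]],
], claw=0.5)

```text
clock: 39.05
tool_pos: [0.6126, -0.0136, 0.1278]
tcp_rot: [0.003, -0.045, 0.999, -0.0]
force: [1.2, -0.1, 0.3]
opening: 0.0428
finger_force: 0.0
```

Run:
```python
from h import *
pr(); im,cm=snap('wrist','w13.png'); print(bars(cm,im,amin=300))
print('home bar corner predicted',[proj(cm,C(-.05,-.09+d,.042)).round() for d in(-.013,.013)])
im,cm=snap('top','t13.png'); B=bars(cm,im,amin=60); print(B)
P,y=bg(.457,-.1605,-10.1,z=.1); print(go(P,y))
```

```text
{'clock': 39.05, 'tool_pos': [0.6126, -0.0136, 0.1278], 'force': [1.2424, -0.1064, 0.2809], 'opening': 0.0428, 'finger_force': 0.0}
[(0.6307, -0.0127, 29, 26, 6.1, [317.0, 258.0]), (0.4945, -0.165, 40, 16, -10.2, [91.0, 34.0]), (0.4946, -0.1772, 35, 6, -9.1, [69.0, 30.0])]
home bar corner predicted [array([296., 202.]), array([338., 202.])]
[(0.4577, -0.1597, 115, 23, -10.4, [412.0, 266.0]), (0.6604, 0.4114, 35, 33, -86.8, [192.0, 176.0]), (0.753, -0.3534, 68, 67, -1.3, [488.0, 158.0])]
[1.334, -0.825, 0.16, 0.085]
```

Request:
jog_arm([
  [[0.3,-0.25,0,0.03],[0.6,-0.5,0,0.085],[0.9,-0.825,0,0.085],[1,-0.825,0,0.085],[1,-0.825,0,0.085],[1,-0.825,0,0.085],[1,-0.825,0,0.085],[1,-0.825,0,0.085],[1,-0.825,0,0.085],[1,-0.825,0,0.085]],
])

```text
clock: 39.98
tool_pos: [0.4727, -0.149, 0.1234]
tcp_rot: [-0.0, 0.087, 0.996, 0.0]
force: [1.6, -0.4, -0.5]
opening: 0.0427
finger_force: 0.0
```

Run:
```python
from h import *
pr(); im,cm=snap('wrist','w14.png'); print(bars(cm,im,amin=300))
P,y=bg(.457,-.1605,-10.1,z=.002); print(go(P,y),proj(cm,[.457,-.1605,.012]))
```

```text
{'clock': 39.9833, 'tool_pos': [0.4727, -0.149, 0.1234], 'force': [1.5743, -0.4443, -0.4625], 'opening': 0.0427, 'finger_force': 0.0}
[(0.4879, -0.167, 53, 23, -10.1, [297.0, 260.0]), (0.4333, 0.0046, 118, 18, -14.6, [537.0, 138.0])]
[0.322, -0.093, 0.81, 0.0] [297.99792179 219.90434784]
```

Request:
jog_arm([
  [[0.15,-0.05,0,0],[0.322,-0.093,0,0],[0.322,-0.093,0.2,0],[0.322,-0.093,0.4,0],[0.322,-0.093,0.6,0],[0.322,-0.093,0.72,0],[0.322,-0.093,0.78,0],[0.322,-0.093,0.81,0],[0.322,-0.093,0.81,0],[0.322,-0.093,0.81,0]],
])

```text
clock: 40.87
tool_pos: [0.4224, -0.1553, 0.003]
tcp_rot: [0.0, 0.088, 0.996, -0.0]
force: [0.7, -0.8, 0.2]
opening: 0.0428
finger_force: 0.0
```

Request:
jog_arm([
  [[0,0,0,0],[0,0,0,0],[0,0,0,0],[0,0,0,0],[0,0,0,0],[0,0,0,0],[0,0,0,0],[0,0,0,0],[0,0,0,0],[0,0,0,0]],
], claw=1)

```text
clock: 41.7
tool_pos: [0.4226, -0.1553, 0.0037]
tcp_rot: [0.001, 0.088, 0.996, -0.0]
force: [-1.3, 1.0, 8.3]
opening: 0.0239
finger_force: 58.8
```

Request:
jog_arm([
  [[0,0,-0.2,0],[0,0,-0.4,0],[0,0,-0.6,0],[-0.1,0.2,-0.6,-0.03],[-0.2,0.4,-0.6,-0.06],[-0.3,0.6,-0.6,-0.085],[-0.3,0.8,-0.6,-0.085],[-0.3,0.8,-0.6,-0.085],[-0.3,0.8,-0.6,-0.085],[-0.3,0.8,-0.6,-0.085]],
])

```text
clock: 42.53
tool_pos: [0.4871, -0.0454, 0.0929]
tcp_rot: [0.0, -0.045, 0.999, -0.0]
force: [-0.2, -0.9, -1.0]
opening: 0.0236
finger_force: 59.8
```

Run:
```python
from h import *
pr(); print(go(C(-.115,-.03,.0343),YY))
```

```text
{'clock': 42.5333, 'tool_pos': [0.4871, -0.0454, 0.0929], 'force': [-0.1632, -0.9183, -1.0101], 'opening': 0.0236, 'finger_force': 59.7654}
[-0.206, 0.535, 0.391, 0.0]
```

Request:
jog_arm([
  [[-0.1,0.3,0,0],[-0.2,0.535,0,0],[-0.206,0.535,0.1,0],[-0.206,0.535,0.25,0],[-0.206,0.535,0.385,0],[-0.206,0.535,0.385,0],[-0.206,0.535,0.385,0],[-0.206,0.535,0.385,0],[-0.206,0.535,0.385,0],[-0.206,0.535,0.385,0]],
])

```text
clock: 43.37
tool_pos: [0.5116, 0.0372, 0.0358]
tcp_rot: [0.001, -0.044, 0.999, 0.0]
force: [-0.4, 0.1, -1.2]
opening: 0.024
finger_force: 59.8
```

Run:
```python
from h import *
pr(); print(go(C(-.025,-.03,.0352),YY))
```

```text
{'clock': 43.3667, 'tool_pos': [0.5116, 0.0372, 0.0358], 'force': [-0.3653, 0.0602, -1.1915], 'opening': 0.024, 'finger_force': 59.7568}
[-0.594, 0.001, 0.005, 0.0]
```

Request:
jog_arm([
  [[-0.04,0,0,0],[-0.08,0,0,0],[-0.12,0,0,0],[-0.15,0,0,0],[-0.18,0,0,0],[-0.21,0,0,0],[-0.24,0,0,0],[-0.27,0,0,0],[-0.3,0,0,0],[-0.3,0,0,0]],
])

```text
clock: 44.2
tool_pos: [0.5568, 0.0418, 0.0346]
tcp_rot: [0.0, -0.045, 0.999, -0.0]
force: [-0.4, -0.6, -0.6]
opening: 0.024
finger_force: 59.8
```

Smooth; continue to home, then press lightly.

Request:
jog_arm([
  [[-0.05,0,0,0],[-0.1,0,0,0],[-0.15,0,0,0],[-0.19,0,0,0],[-0.23,0,0,0],[-0.26,0,0,0],[-0.28,0,0,0],[-0.295,0,0,0],[-0.305,0,0,0],[-0.31,0,0,0]],
])

```text
clock: 45.03
tool_pos: [0.6021, 0.0458, 0.0346]
tcp_rot: [-0.0, -0.045, 0.999, -0.0]
force: [0.3, -0.3, 0.0]
opening: 0.0239
finger_force: 59.8
```

Request:
jog_arm([
  [[-0.005,0,0,0],[-0.01,0,0,0],[-0.015,0,0,0],[-0.02,0,0,0],[-0.025,0,0,0],[-0.03,0,0,0],[-0.035,0,0,0],[-0.035,0,0,0],[-0.035,0,0,0],[-0.035,0,0,0]],
])

```text
clock: 45.87
tool_pos: [0.6043, 0.0462, 0.0339]
tcp_rot: [-0.003, -0.045, 0.999, 0.0]
force: [-8.2, -1.5, 1.0]
opening: 0.0243
finger_force: 60.0
```

Request:
jog_arm([
  [[0.015,0,0,0],[0.015,0,0,0],[0.015,0,0,0],[0.015,0,0,0],[0.015,0,0,0],[0.015,0,-0.1,0],[0.015,0,-0.3,0],[0.015,0,-0.5,0],[0.015,0,-0.6,0],[0.015,0,-0.6,0]],
], claw=0.5)

```text
clock: 46.7
tool_pos: [0.6074, 0.0459, 0.1285]
tcp_rot: [0.003, -0.045, 0.999, 0.0]
force: [0.8, 0.4, 0.0]
opening: 0.043
finger_force: 0.0
```

Request:
jog_arm([
  [[0.3,-0.05,0,0.03],[0.6,-0.1,0,0.11],[0.9,-0.15,0,0.11],[1,-0.15,0,0.11],[1,-0.15,0,0.11],[1,-0.15,0,0.11],[1,-0.15,0,0.11],[1,-0.15,0,0.11],[1,-0.15,0,0.11],[1,-0.15,0,0.11]],
])

```text
clock: 47.53
tool_pos: [0.4584, 0.0103, 0.1244]
tcp_rot: [0.0, 0.127, 0.992, -0.0]
force: [-0.1, -0.4, 0.0]
opening: 0.0426
finger_force: 0.0
```

Run:
```python
from h import *
pr(); im,cm=snap('wrist','w15.png'); print(bars(cm,im,amin=300))
im2,cm2=snap('top'); print(bars(cm2,im2,amin=60)[:3])
P,y=bg(.4345,.0075,-14.8,off=-.008,z=.002); print(P,go(P,y),[proj(cm,[*bg(.4345,.0075,-14.8,off=o)[0][:2],.012]).round() for o in(-.06,.06)])
```

```text
{'clock': 47.5333, 'tool_pos': [0.4584, 0.0103, 0.1244], 'force': [-0.1458, -0.4191, 0.0054], 'opening': 0.0426, 'finger_force': 0.0}
[(0.4689, -0.0028, 45, 23, -14.5, [305.0, 254.0])]
[(0.6606, 0.4089, 39, 33, -86.8, [192.0, 176.0]), (0.753, -0.3534, 68, 67, -1.3, [488.0, 158.0])]
[np.float64(0.4267654128911643), np.float64(0.009543566063486324), 0.002] [0.201, -0.057, 0.816, 0.001] [array([305., 117.]), array([306., 285.])]
```

View pics/w15.png

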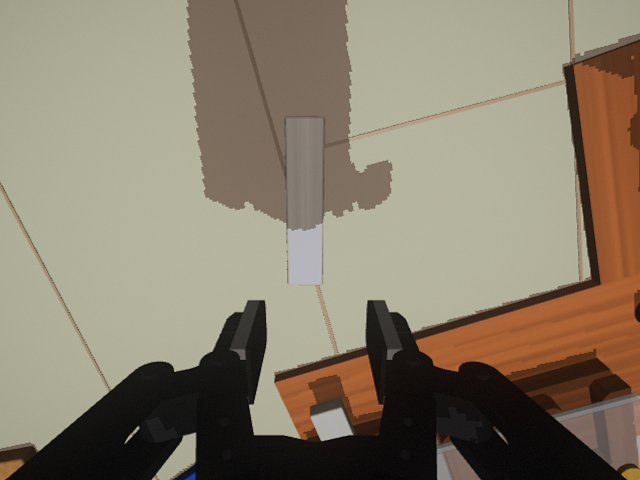

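Request:
jog_arm([
  [[0.1,-0.03,0,0],[0.201,-0.057,0,0],[0.201,-0.057,0.2,0],[0.201,-0.057,0.4,0],[0.201,-0.057,0.6,0],[0.201,-0.057,0.72,0],[0.201,-0.057,0.78,0],[0.201,-0.057,0.815,0],[0.201,-0.057,0.815,0],[0.201,-0.057,0.815,0]],
])

```text
clock: 48.47
tool_pos: [0.4265, 0.0095, 0.0026]
tcp_rot: [-0.0, 0.128, 0.992, -0.0]
force: [-0.2, 0.2, -0.3]
opening: 0.0427
finger_force: 0.0
```

Request:
jog_arm([
  [[0,0,0,0],[0,0,0,0],[0,0,0,0],[0,0,0,0],[0,0,0,0],[0,0,0,0],[0,0,0,0],[0,0,0,0],[0,0,0,0],[0,0,0,0]],
], claw=1)

```text
clock: 49.3
tool_pos: [0.4269, 0.0097, 0.0034]
tcp_rot: [0.001, 0.127, 0.992, 0.0]
force: [-1.1, -0.0, 6.1]
opening: 0.024
finger_force: 58.9
```

Request:
jog_arm([
  [[0,0,-0.2,0],[0,0,-0.4,0],[0,0,-0.6,0],[-0.1,0.15,-0.6,-0.03],[-0.2,0.3,-0.6,-0.06],[-0.2,0.4,-0.6,-0.1],[-0.2,0.4,-0.6,-0.11],[-0.2,0.4,-0.6,-0.11],[-0.2,0.4,-0.6,-0.11],[-0.2,0.4,-0.6,-0.11]],
])

```text
clock: 50.13
tool_pos: [0.47, 0.0592, 0.0926]
tcp_rot: [-0.0, -0.043, 0.999, -0.0]
force: [-0.5, -0.7, -1.5]
opening: 0.0239
finger_force: 59.7
```

Run:
```python
from h import *
pr(); print(go(C(-.088,.03,.0345),YY))
```

```text
{'clock': 50.1333, 'tool_pos': [0.47, 0.0592, 0.0926], 'force': [-0.5143, -0.696, -1.4736], 'opening': 0.0239, 'finger_force': 59.7415}
[-0.437, 0.232, 0.387, -0.001]
```

Request:
jog_arm([
  [[-0.2,0.15,0,0],[-0.437,0.232,0,0],[-0.437,0.232,0.1,0],[-0.437,0.232,0.25,0],[-0.437,0.232,0.385,0],[-0.437,0.232,0.385,0],[-0.437,0.232,0.385,0],[-0.437,0.232,0.385,0],[-0.437,0.232,0.385,0],[-0.437,0.232,0.385,0]],
])

```text
clock: 50.97
tool_pos: [0.5333, 0.1005, 0.0358]
tcp_rot: [0.001, -0.045, 0.999, 0.0]
force: [-0.1, 0.4, -1.8]
opening: 0.024
finger_force: 59.7
```

Run:
```python
from h import *
pr(); print(go(C(-.022,.03,.0348),YY))
```

```text
{'clock': 50.9667, 'tool_pos': [0.5333, 0.1005, 0.0358], 'force': [-0.0917, 0.414, -1.7814], 'opening': 0.024, 'finger_force': 59.7028}
[-0.432, -0.007, 0.008, 0.0]
```

Request:
jog_arm([
  [[-0.04,0,0,0],[-0.08,0,0,0],[-0.12,0,0,0],[-0.15,0,0,0],[-0.18,0,0,0],[-0.21,0,0,0],[-0.24,0,0,0],[-0.27,0,0,0],[-0.3,0,0,0],[-0.3,0,0,0]],
])

```text
clock: 51.8
tool_pos: [0.5786, 0.1047, 0.0346]
tcp_rot: [0.0, -0.045, 0.999, -0.0]
force: [0.7, -0.7, -1.0]
opening: 0.024
finger_force: 59.7
```

Request:
jog_arm([
  [[-0.03,0,0,0],[-0.06,-0.004,0,0],[-0.09,-0.004,0,0],[-0.11,-0.004,0,0],[-0.13,-0.004,0,0],[-0.13,-0.004,0,0],[-0.13,-0.004,0,0],[-0.13,-0.004,0,0],[-0.13,-0.004,0,0],[-0.13,-0.004,0,0]],
])

```text
clock: 52.63
tool_pos: [0.5968, 0.1058, 0.0347]
tcp_rot: [-0.0, -0.045, 0.999, 0.0]
force: [0.2, -0.5, -0.8]
opening: 0.0243
finger_force: 59.7
```

Request:
jog_arm([
  [[0,0,0,0],[0,0,0,0],[0,0,0,0],[0,0,0,0],[0,0,0,0],[0.06,0,0,0],[0.12,0,0,0],[0.18,0,0,0],[0.18,0,0,0],[0.18,0,0,0]],
], claw=0.55)

```text
clock: 53.47
tool_pos: [0.5694, 0.1034, 0.0348]
tcp_rot: [-0.0, -0.045, 0.999, 0.0]
force: [-0.3, -0.2, -0.3]
opening: 0.0384
finger_force: 0.0
```

Request:
jog_arm([
  [[0,0,0,0],[0,0,0,0],[0,0,0,0],[0,0,0,0],[0,0,0,0],[0,0,0,0],[0,0,0,0],[0,0,0,0],[0,0,0,0],[0,0,0,0]],
], claw=1)

```text
clock: 54.3
tool_pos: [0.5704, 0.1034, 0.0348]
tcp_rot: [0.0, -0.045, 0.999, 0.0]
force: [0.8, -0.0, 3.3]
opening: 0.0223
finger_force: 58.8
```

Run:
```python
from h import *
pr(); p=np.array(st()['tool_pos'][:2])-O; c,s=np.cos(YAW),np.sin(YAW); print(c*p[0]+s*p[1],-s*p[0]+c*p[1])
```

```text
{'clock': 54.3, 'tool_pos': [0.5704, 0.1034, 0.0348], 'force': [0.8076, -0.0097, 3.3467], 'opening': 0.0223, 'finger_force': 58.764}
-0.04970136137484979 0.030565607537310104
```

Request:
jog_arm([
  [[-0.025,0,0,0],[-0.05,0,0,0],[-0.075,0,0,0],[-0.1,0,0,0],[-0.12,0,0,0],[-0.14,0,0,0],[-0.15,0,0,0],[-0.155,0,0,0],[-0.16,0,0,0],[-0.16,0,0,0]],
])

```text
clock: 55.13
tool_pos: [0.5715, 0.1035, 0.0321]
tcp_rot: [-0.021, -0.045, 0.999, 0.0]
force: [-64.3, -5.9, 51.5]
opening: 0.022
finger_force: 68.3
```

Request:
jog_arm([
  [[-0.005,0,0,0],[-0.01,0,0,0],[-0.015,0,0,0],[-0.02,0,0,0],[-0.025,0,0,0],[-0.03,0,0,0],[-0.03,0,0,0],[-0.03,0,0,0],[-0.03,0,0,0],[-0.03,0,0,0]],
])

```text
clock: 55.97
tool_pos: [0.5716, 0.1035, 0.0317]
tcp_rot: [-0.025, -0.045, 0.999, 0.0]
force: [-76.2, -6.7, 61.0]
opening: 0.0222
finger_force: 69.8
```

Request:
jog_arm([
  [[0.06,0,0,0],[0.12,0,0,0],[0.19,0,0,0],[0.19,0,0,0],[0.19,0,0,0],[0.19,0,0,0],[0.19,0,0,0],[0.19,0,0,0],[0.19,0,0,0],[0.19,0,0,0]],
])

```text
clock: 56.8
tool_pos: [0.5684, 0.1032, 0.0339]
tcp_rot: [-0.002, -0.045, 0.999, -0.0]
force: [-8.0, -0.6, 5.9]
opening: 0.0223
finger_force: 60.1
```

Request:
jog_arm([
  [[0,0,0,0],[0,0,0,0],[0,0,0,0],[0,0,0,0],[0,0,0,0],[0,0,-0.2,0],[0,0,-0.4,0],[0,0,-0.6,0],[0.2,0,-0.8,0],[0.2,0,-0.8,0]],
], claw=0.5)

```text
clock: 57.63
tool_pos: [0.5392, 0.0999, 0.1592]
tcp_rot: [0.002, -0.044, 0.999, 0.001]
force: [0.3, 0.2, -0.5]
opening: 0.0424
finger_force: 0.0
```

Run:
```python
from h import *
pr(); im,cm=snap('wrist','w16.png'); print(bars(cm,im,z=.042,amin=200))
for y in(-.09,-.03,.03): print([proj(cm,C(-.05,y+d,.042)).round().tolist() for d in(-.013,.013)])
```

```text
{'clock': 57.6333, 'tool_pos': [0.5392, 0.0999, 0.1592], 'force': [0.3332, 0.1776, -0.5341], 'opening': 0.0424, 'finger_force': 0.0}
[(0.6416, 0.373, 34, 15, 20.7, [632.0, 378.0]), (0.5933, 0.0469, 27, 17, 5.1, [241.0, 294.0]), (0.6082, -0.0136, 46, 8, 4.7, [164.0, 306.0]), (0.5809, 0.1032, 81, 23, 5.3, [316.0, 284.0])]
[[142.0, 274.0], [176.0, 274.0]]
[[221.0, 274.0], [255.0, 274.0]]
[[300.0, 274.0], [334.0, 274.0]]
```

View pics/w16.png

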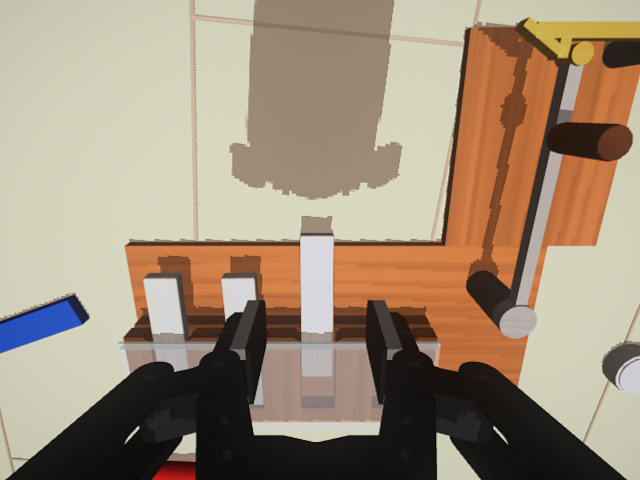

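Run:
```python
from h import *
M=snap('wrist')[1]; print([back(M,(317,r),.042)[:2].round(4) for r in(217,234)]); 
p=back(M,(317,217),.042)[:2]-O; c,s=np.cos(YAW),np.sin(YAW); print('rear chime x',c*p[0]+s*p[1],-s*p[0]+c*p[1])
print(go(C(-.105,.03,.1),YY),go(C(-.105,.03,.024),YY))
```

```text
[array([0.5256, 0.0992]), array([0.5383, 0.1004])]
rear chime x -0.09463021629678788 0.030340581434647615
[0.169, -0.006, 0.372, 0.0] [0.17, -0.006, 0.879, 0.0]
```

Request:
jog_arm([
  [[0.17,-0.006,0,0],[0.17,-0.006,0,0],[0.17,-0.006,0,0],[0.17,-0.006,0,0],[0.17,-0.006,0,0],[0.17,-0.006,0.25,0],[0.17,-0.006,0.5,0],[0.17,-0.006,0.7,0],[0.17,-0.006,0.87,0],[0.17,-0.006,0.87,0]],
], claw=1)

```text
clock: 58.57
tool_pos: [0.513, 0.0971, 0.0197]
tcp_rot: [-0.003, -0.045, 0.999, -0.001]
force: [-0.0, -0.2, -0.4]
opening: 0.0005
finger_force: 0.0
```

Request:
jog_arm([
  [[-0.02,0,0,0],[-0.04,0,0,0],[-0.06,0,0,0],[-0.08,0,0,0],[-0.1,0,0,0],[-0.11,0,0,0],[-0.12,0,0,0],[-0.13,0,0,0],[-0.14,0,0,0],[-0.14,0,0,0]],
])

```text
clock: 59.4
tool_pos: [0.5325, 0.0992, 0.0237]
tcp_rot: [-0.003, -0.045, 0.999, 0.0]
force: [-10.1, -0.6, 6.4]
opening: 0.0
finger_force: 4.8
```

Request:
jog_arm([
  [[-0.01,0,0,0],[-0.02,0,0,0],[-0.03,0,0,0],[-0.04,0,0,0],[-0.05,0,0,0],[-0.06,0,0,0],[-0.07,0,0,0],[-0.08,0,0,0],[-0.08,0,0,0],[-0.08,0,0,0]],
])

```text
clock: 60.23
tool_pos: [0.5331, 0.0993, 0.022]
tcp_rot: [-0.014, -0.045, 0.999, 0.0]
force: [-37.6, -2.9, 20.9]
opening: -0.0001
finger_force: 19.4
```

Request:
jog_arm([
  [[0.05,0,0,0],[0.1,0,0,0],[0.13,0,0.02,0],[0.13,0,0.04,0],[0.13,0,0.04,0],[0.13,0,0.04,0],[0.13,0,0.04,0],[0.13,0,0.04,0],[0.13,0,0.04,0],[0.13,0,0.04,0]],
])

```text
clock: 61.07
tool_pos: [0.5286, 0.0987, 0.0182]
tcp_rot: [0.0, -0.045, 0.999, -0.0]
force: [-0.7, -0.4, 0.5]
opening: -0.0002
finger_force: 0.0
```

Request:
jog_arm([
  [[-0.02,0,0,0],[-0.04,0,0,0],[-0.05,0,-0.006,0],[-0.06,0,-0.012,0],[-0.07,0,-0.018,0],[-0.08,0,-0.024,0],[-0.09,0,-0.03,0],[-0.1,0,-0.036,0],[-0.11,0,-0.04,0],[-0.12,0,-0.045,0]],
])

```text
clock: 61.9
tool_pos: [0.5466, 0.1003, 0.025]
tcp_rot: [0.0, -0.045, 0.999, 0.0]
force: [-1.1, 0.4, 0.2]
opening: -0.0002
finger_force: 0.3
```

Request:
jog_arm([
  [[-0.01,0,-0.002,0],[-0.02,0,-0.004,0],[-0.03,0,-0.006,0],[-0.04,0,-0.008,0],[-0.05,0,-0.01,0],[-0.06,0,-0.012,0],[-0.07,0,-0.014,0],[-0.08,0,-0.016,0],[-0.08,0,-0.016,0],[-0.08,0,-0.016,0]],
])

```text
clock: 62.73
tool_pos: [0.5585, 0.1014, 0.0273]
tcp_rot: [0.0, -0.045, 0.999, -0.0]
force: [-0.7, 0.0, -0.7]
opening: 0.0002
finger_force: 0.0
```

Request:
jog_arm([
  [[-0.005,0,0,0],[-0.01,0,0,0],[-0.015,0,0,0],[-0.02,0,0,0],[-0.025,0,0,0],[-0.03,0,0,0],[-0.03,0,0,0],[-0.03,0,0,0],[-0.03,0,0,0],[-0.03,0,0,0]],
])

```text
clock: 63.57
tool_pos: [0.5629, 0.1018, 0.0273]
tcp_rot: [0.0, -0.045, 0.999, -0.0]
force: [0.1, 0.3, -0.0]
opening: 0.0001
finger_force: 0.0
```

Request:
jog_arm([
  [[-0.005,0,0,0],[-0.01,0,0,0],[-0.015,0,0,0],[-0.02,0,0,0],[-0.025,0,0,0],[-0.03,0,0,0],[-0.03,0,0,0],[-0.03,0,0,0],[-0.03,0,0,0],[-0.03,0,0,0]],
])

```text
clock: 64.4
tool_pos: [0.5636, 0.1019, 0.0266]
tcp_rot: [-0.003, -0.045, 0.999, -0.0]
force: [-9.2, -1.1, 4.6]
opening: 0.0002
finger_force: 5.4
```

Run:
```python
from h import *
pr()
im,cm=snap('wrist','w17.png'); hs=im.astype(int)
# lit white top faces: report first bright row along each bar's axis
for y in(-.09,-.03,.03):
    v=[]
    for x in np.arange(-.09,-.005,.001):
        u=proj(cm,C(x,y,.042)).round().astype(int); v.append(tuple(hs[u[1],u[0]]) if 0<=u[1]<480 and 0<=u[0]<640 else None)
    print(y,[(round(-90+i),v[i]) for i in range(20,60,2)])
```

```text
{'clock': 64.4, 'tool_pos': [0.5636, 0.1019, 0.0266], 'force': [-9.2365, -1.0777, 4.6067], 'opening': 0.0002, 'finger_force': 5.3791}
-0.09 [(-70, (np.int64(194), np.int64(114), np.int64(61))), (-68, (np.int64(194), np.int64(114), np.int64(61))), (-66, (np.int64(186), np.int64(109), np.int64(58))), (-64, (np.int64(179), np.int64(103), np.int64(55))), (-62, (np.int64(196), np.int64(114), np.int64(61))), (-60, (np.int64(198), np.int64(115), np.int64(63))), (-58, (np.int64(195), np.int64(114), np.int64(62))), (-56, (np.int64(194), np.int64(113), np.int64(61))), (-54, (np.int64(182), np.int64(105), np.int64(59))), (-52, (np.int64(71), np.int64(65), np.int64(59))), (-50, (np.int64(71), np.int64(64), np.int64(61))), (-48, (np.int64(73), np.int64(66), np.int64(61))), (-46, (np.int64(201), np.int64(190), np.int64(175))), (-44, (np.int64(207), np.int64(206), np.int64(207))), (-42, (np.int64(207), np.int64(205), np.int64(206))), (-40, (np.int64(207), np.int64(206), np.int64(207))), (-38, (np.int64(206), np.int64(206), np.int64(206))), (-36, (np.int64(206), np.int64(204), np.int64(205))), (-34,
[... 1491 characters left out ...]
64(23), np.int64(15), np.int64(13))), (-56, (np.int64(21), np.int64(13), np.int64(10))), (-54, (np.int64(22), np.int64(17), np.int64(14))), (-52, (np.int64(27), np.int64(21), np.int64(20))), (-50, (np.int64(30), np.int64(24), np.int64(24))), (-48, (np.int64(30), np.int64(25), np.int64(23))), (-46, (np.int64(30), np.int64(25), np.int64(23))), (-44, (np.int64(28), np.int64(25), np.int64(24))), (-42, (np.int64(26), np.int64(23), np.int64(21))), (-40, (np.int64(26), np.int64(21), np.int64(20))), (-38, (np.int64(27), np.int64(23), np.int64(22))), (-36, (np.int64(27), np.int64(24), np.int64(22))), (-34, (np.int64(25), np.int64(22), np.int64(22))), (-32, (np.int64(25), np.int64(23), np.int64(21)))]
```

Request:
jog_arm([
  [[0.1,0,0,0],[0.2,0,0,0],[0.3,0,0,0],[0.3,0,-0.2,0],[0.3,0,-0.4,0],[0.3,0,-0.6,0],[0.3,0,-0.8,0],[0.3,0,-0.8,0],[0.3,0,-0.8,0],[0.3,0,-0.8,0]],
])

```text
clock: 65.28
tool_pos: [0.5223, 0.0984, 0.147]
tcp_rot: [0.0, -0.045, 0.999, 0.0]
force: [0.4, -0.3, -0.4]
opening: -0.0002
finger_force: 0.0
```

Run:
```python
from h import *
pr()
im,cm=snap('wrist','w18.png'); hs=im.astype(int)
for y in(-.09,-.03,.03):
    for d in(-.007,0,.007):
        v=[]
        X=np.arange(-.095,-.005,.0005)
        for x in X:
            u=proj(cm,C(x,y+d,.042)).round().astype(int); v.append(hs[u[1],u[0]].min() if 0<=u[1]<480 and 0<=u[0]<640 else -1)
        v=np.array(v); b=np.where(v>150)[0]; print(y,d,X[b[0]].round(4) if len(b) else None,len(b))
im,cm=snap('side','s18.png'); im,cm=snap('top','t18.png')
print([(n,d['uv'],round(d['score'],2)) for n in('catch_nose','striker_pin','striker_hinge') for d in arm.landmark_of('top',n)[:1]])
print(proj(cm,[.4515,.2395,.098]))
```

```text
{'clock': 65.2833, 'tool_pos': [0.5223, 0.0984, 0.147], 'force': [0.3592, -0.2744, -0.3654], 'opening': -0.0002, 'finger_force': 0.0}
-0.09 -0.007 -0.095 113
-0.09 0 -0.095 114
-0.09 0.007 -0.095 112
-0.03 -0.007 -0.095 114
-0.03 0 -0.095 112
-0.03 0.007 -0.095 113
0.03 -0.007 -0.095 26
0.03 0 -0.095 28
0.03 0.007 -0.095 29
[('striker_hinge', [248.9, 196.3], 0.9)]
[244.50072591 251.85077838]
```

Run:
```python
from h import *
s=st(); im=cv2.imread('pics/w18.png')[:,:,::-1].astype(int); cm=cam('wrist',s)
for y in(-.09,-.03,.03):
    print(y,[(i,im[tuple(proj(cm,C(i/1000,y,.042)).round().astype(int)[::-1])].tolist()) for i in range(-66,-30,2)])
```

```text
-0.09 [(-66, [205, 124, 71]), (-64, [197, 119, 68]), (-62, [203, 122, 69]), (-60, [211, 127, 71]), (-58, [210, 127, 72]), (-56, [205, 123, 71]), (-54, [198, 120, 69]), (-52, [80, 73, 65]), (-50, [83, 76, 69]), (-48, [195, 184, 170]), (-46, [213, 212, 216]), (-44, [213, 211, 213]), (-42, [213, 211, 212]), (-40, [212, 211, 214]), (-38, [212, 211, 212]), (-36, [212, 211, 211]), (-34, [212, 210, 213]), (-32, [213, 211, 212])]
-0.03 [(-66, [128, 78, 47]), (-64, [129, 77, 46]), (-62, [135, 79, 48]), (-60, [135, 79, 47]), (-58, [132, 78, 47]), (-56, [130, 77, 46]), (-54, [103, 70, 53]), (-52, [81, 72, 66]), (-50, [83, 74, 67]), (-48, [197, 185, 171]), (-46, [215, 213, 221]), (-44, [213, 211, 217]), (-42, [213, 212, 219]), (-40, [213, 211, 219]), (-38, [214, 212, 219]), (-36, [213, 212, 218]), (-34, [213, 211, 217]), (-32, [213, 211, 218])]
0.03 [(-66, [130, 76, 45]), (-64, [129, 78, 46]), (-62, [125, 73, 43]), (-60, [132, 76, 45]), (-58, [129, 76, 44]), (-56, [132, 77, 44]), (-54, [34, 25, 19]), (-52, [33, 24, 17]), (-50, [34, 25, 20]), (-48, [35, 27, 21]), (-46, [33, 25, 18]), (-44, [32, 22, 18]), (-42, [32, 23, 18]), (-40, [32, 22, 18]), (-38, [31, 23, 15]), (-36, [31, 21, 16]), (-34, [30, 20, 17]), (-32, [29, 20, 16])]
```

Request:
jog_arm([
  [[0.2,0,-0.2,0],[0.4,0,-0.4,0],[0.4,0,-0.4,0],[0.4,0,-0.4,0],[0.4,0,-0.4,0],[0.4,0,-0.4,0],[0.4,0,-0.4,0],[0.4,0,-0.4,0],[0.4,0,-0.4,0],[0.4,0,-0.4,0]],
], claw=0)

```text
clock: 66.42
tool_pos: [0.4627, 0.0927, 0.2069]
tcp_rot: [-0.0, -0.045, 0.999, -0.0]
force: [0.9, 0.5, -0.1]
opening: 0.0853
finger_force: 0.0
```

Run:
```python
from h import *
pr();im,cm=snap('wrist','w19.png'); im=im.astype(int)
for y in(-.09,-.03,.03):
    print(y,[(i,im[tuple(proj(cm,C(i/1000,y,.042)).round().astype(int)[::-1])].tolist()) for i in range(-60,-38,2)])
print([(n,np.round(d['uv']),round(d['score'],2),back(cm,d['uv'],z).round(3)) for n,z in(('catch_nose',.066),('striker_pin',.098),('striker_hinge',.098),('slot1',.0375)) for d in arm.landmark_of('wrist',n)[:3]])
print('pin expected',proj(cm,[.4515,.2395,.098]))
im,cm=snap('side'); print([(n,np.round(d['uv']),round(d['score'],2),back(cm,d['uv'],z).round(3)) for n,z in(('catch_nose',.066),('striker_pin',.098),('striker_hinge',.098),('matchbox',0),('dish',0),('tealight',0),('diffuser',0),('candle',0)) for d in arm.landmark_of('side',n)[:1]])
```

```text
{'clock': 66.4167, 'tool_pos': [0.4627, 0.0927, 0.2069], 'force': [0.8594, 0.5046, -0.0699], 'opening': 0.0853, 'finger_force': 0.0}
-0.09 [(-60, [60, 56, 51]), (-58, [59, 56, 53]), (-56, [59, 55, 51]), (-54, [60, 56, 52]), (-52, [59, 54, 51]), (-50, [39, 36, 32]), (-48, [28, 24, 20]), (-46, [30, 24, 21]), (-44, [27, 22, 20]), (-42, [28, 24, 20]), (-40, [23, 19, 16])]
-0.03 [(-60, [114, 67, 39]), (-58, [114, 67, 40]), (-56, [114, 68, 41]), (-54, [87, 58, 42]), (-52, [70, 63, 57]), (-50, [72, 64, 57]), (-48, [85, 77, 70]), (-46, [195, 189, 180]), (-44, [191, 190, 193]), (-42, [190, 188, 191]), (-40, [191, 190, 196])]
0.03 [(-60, [114, 67, 41]), (-58, [114, 68, 41]), (-56, [117, 69, 42]), (-54, [81, 61, 48]), (-52, [72, 63, 57]), (-50, [71, 61, 56]), (-48, [96, 87, 78]), (-46, [195, 194, 194]), (-44, [192, 190, 195]), (-42, [192, 190, 194]), (-40, [191, 189, 194])]
[('catch_nose', array([501., 181.]), 0.86, array([0.414, 0.229, 0.066])), ('striker_pin', array([518., 244.]), 0.89, array([0.453, 0.235, 0.098])), ('striker_hinge', array([320., 373.]), 0.43, array([0.575, 0.105, 0.098])), ('slot1', array([379., 372.]), 0.92, array([0.616, 0.169, 0.038])), ('slot1', array([318., 374.]), 0.82, array([0.624, 0.108, 0.037])), ('slot1', array([259., 373.]), 0.8, array([0.628, 0.049, 0.037]))]
pin expected [524.20166795 242.5788425 ]
[('catch_nose', array([329., 295.]), 0.8, array([0.418, 0.233, 0.066])), ('striker_pin', array([307., 285.]), 0.95, array([0.458, 0.248, 0.098])), ('striker_hinge', array([244., 275.]), 0.58, array([0.585, 0.249, 0.098])), ('matchbox', array([300., 169.]), 0.79, array([ 0.615, -0.297,  0.   ])), ('tealight', array([183., 364.]), 0.98, array([0.657, 0.41 , 0.   ])), ('diffuser', array([195., 435.]), 0.72, array([0.578, 0.537, 0.   ])), ('candle', array([270., 162.]), 0.85, array([ 0.708, -0.313,  0.   ]))]
```

```bash
python3 -c "
from workcell import arm
print(arm.sign_off())"
```

```text
the job is handed in; nothing more can be done
None
```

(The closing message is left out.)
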